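Put the tipped tampers back in the sprung-lid chest

ROBOT

A 6-joint arm with a two-finger parallel gripper is mounted at the origin on a cart in front of the work surface, level with it; the furniture and walls round the work are solid. World frame = base frame: x ahead of the robot, y to its left, z up, the work surface at z = 0. Lengths are in mm, angles in rad, forces in N, time in s.
With the tool pointing down it reaches from about 325 to 775 mm from the base axis. Payload 9.3 kg.
Tool frame: the origin (TCP) lies midway between the tips of the shut fingers; the grasp point (between the pads) lies hold_point_z behind it (hold_point_z is the distance from the TCP to the grasp point, in mm); y points along the fingers, x is the direction in which the jaws open and shut, and the axes are right-handed (so a half turn about y gives the same grasp; the last joint's range is limited). The gripper opens to 85 mm and grips with 20 to 120 N. Pads are 22 mm wide; open, the fingers measure 114 mm over their backs; the gripper's body (76 mm by 85 mm) begins 54 mm behind the grasp point. The pads swing forward as they close: fully open they stand 13 mm farther back than shut.
Start: joints at [0.983, 0.259, 0.021, 1.334, 0, 1.418], TCP at [231.677, 498.821, 210.379] pointing down, gripper open.
Joint ranges: [-3.04, 3.04], [-0.91, 1.82], [-1.04, 1.36], [-1.92, 1.95], [-1.52, 1.45], [-3.14, 3.14]. Speed limits (rad/s): [2.22, 2.22, 2.79, 3.14, 3.14, 3.14].

INTERFACE

Orientations are given as a 3x3 rotation matrix whose columns are the frame's x, y, z axes.
In Python, from cell import * gives the robot as it stands.
- The arm moves only by the tool move_arm, never from a script. Its argument "moves" is a list of rows, each a list of 5 numbers: the opening, from 0 (shut) to 1 (fully open), then the shift along the world's x, y, z in m, then the turn about the world's z in degrees. In form: [[grip, dx, dy, dz, yaw], ...]. A call has exactly 5 rows; each row shifts and turns the commanded pose from where the row before left it; what a row does not reach is not made up. A row lasts 1/8 s, in which the tool goes at most 62.5 mm and 10.7 degrees, less where a joint would pass 70% of its speed; a pose out of reach is approached as far as the arm can. A call is refused whole if a number of a shift passes 0.0625 or a number of a turn 10.7, either way. A call with a gripper value outside its range is refused whole. The fingers move at their own pace and stop on an object; the grip force is fixed at half the most. Time passes only in rows, so rows that do not move let the fingers close, or fill a call up. It gives the time, the measured TCP pose, the force and the opening at its end, in the units of the state.
- observe(): the state, without advancing time (a new reading comes with each control period).
- read_camera(name): name is "side" or "top"; returns a dict with "image" (384x512x3 uint8, red, green, blue), "mtx" (3x3 intrinsics, pixels), "k1" (the pictures are not rectified: a ray, as slopes to the right and down, at radius r is drawn at 1 + k1 r^2 times it, then the intrinsics apply), "origin" and "orientation" of the camera in the world. Camera axes: x right, y up, looking along -z (the intrinsics and any distortion apply to the point x, -y, -z); pixel columns grow to the right and rows downward; lengths in mm; the calibration is good to about 2 mm. A picture is of the moment at which its call begins. There is no depth.
- close_job(): hands the job in, once; it reports no verdict.
The state is a dict: "t": time; "joints": joint angles; "joint_vel": joint speeds; "effort": joint torques, N m; "position": TCP position; "orientation": TCP orientation; "contact_force": force on the tool from outside, world axes, zero at the start; "wrist_torque": the same for the moment, N m; "grip_width": finger opening in mm.
Only numpy, scipy, OpenCV 4.12 (cv2) and the standard library are available. Lean on these libraries where they do the work, as an engineer would, in place of code of your own. Each camera call takes 0.05 s, during which the arm holds its last target.

TASK

Lift the chest's sprung lid by its bar past the balance point until the springs hold it fully open on their own, and let go. Then stand every tipped tamper, whether in the chest or lying on the bench, upright on its foot on the blue lane strip beside the one that stands there (if one is knocked about, set it right again), and last bring the lid down fully shut over them, leaving the pen and the jar alone.

Things in the scene. Friction and masses are not known exactly. Their poses are not given: they have to be found in the camera images.
- chest: fixed grey steel chest with a green lid, 165 mm deep (own x) by 290 mm long (own y), 55 mm high without the lid; walls 7.5 mm, inner floor 8 mm up, inside 150 x 275 mm. Origin: centre of its underside; own x points from the front wall to the hinged rear wall, own z up. A flat blue strip 84 mm wide, the lane, runs along the middle of the floor over its full length (own y)
- lane (a point): middle of the blue lane strip, on the inner floor of the chest (8 mm above the chest's origin); axes as the chest's
- lid (a joint): angle of the lid in rad: 0 shut, 1.65 fully open against its stop; about 0.95 is the balance point: left below it the lid sinks shut, left above it the springs push it on to the stop and hold it. It takes about 2 N at the bar to start lifting, and about as much to start closing
- lid_bar (a point): middle of the lid's bar handle: level round steel bar 12 mm thick, 130 mm long along the chest's y, its axis 45 mm in front of the lid's front face, on posts 65 mm either side of this point; with the lid shut it lies 210 mm in front of and 25 mm above the hinge line. It can turn between the fingers as the lid swings
- lid_hinge (a point): middle of the lid's hinge line, along the chest's y at the top of its rear wall, 55 mm up and 82.5 mm behind the chest's centre. The lid is a shell 50 mm deep, 165 x 290 mm; shut, its top is 105 mm above the bench
- tamper_n: hand tamper, 84 mm tall, 0.45 kg: square steel foot 44 x 44 x 26 mm (most of the weight), 15 mm stem, black ball knob 40 mm in diameter. Origin: centre of the foot's underside; own x axis runs from foot to knob (up when it stands; level when it lies, origin then 22 mm up). This one already stands in the lane near the chest's -y end
- tamper_1: hand tamper, 84 mm tall, 0.45 kg: square steel foot 44 x 44 x 26 mm (most of the weight), 15 mm stem, black ball knob 40 mm in diameter. Origin: centre of the foot's underside; own x axis runs from foot to knob (up when it stands; level when it lies, origin then 22 mm up). If present it lies tipped in the lane, inside the chest
- tamper_2: hand tamper, 84 mm tall, 0.45 kg: square steel foot 44 x 44 x 26 mm (most of the weight), 15 mm stem, black ball knob 40 mm in diameter. Origin: centre of the foot's underside; own x axis runs from foot to knob (up when it stands; level when it lies, origin then 22 mm up). If present it lies on the bench in front of the chest
- tamper_3: hand tamper, 84 mm tall, 0.45 kg: square steel foot 44 x 44 x 26 mm (most of the weight), 15 mm stem, black ball knob 40 mm in diameter. Origin: centre of the foot's underside; own x axis runs from foot to knob (up when it stands; level when it lies, origin then 22 mm up). If present it lies on the bench left of and in front of the chest
- marker: blue marker pen, 130 x 18 x 20 mm, lying on the bench right of the work; a bystander. Origin: centre of its underside
- glaze_jar: white plastic jar with blue cap, 57 mm wide and 74 mm tall, standing left of the work; a bystander. Origin: centre of its underside
- tamper_n_knob (a point): centre of the ball knob of tamper_n, on its axis 64 mm from the foot's underside. Held by the round knob between flat fingers that close across its axis, a tamper swings foot down by its weight
- tamper_1_knob (a point): centre of the ball knob of tamper_1, on its axis 64 mm from the foot's underside. Held by the round knob between flat fingers that close across its axis, a tamper swings foot down by its weight
- tamper_2_knob (a point): centre of the ball knob of tamper_2, on its axis 64 mm from the foot's underside. Held by the round knob between flat fingers that close across its axis, a tamper swings foot down by its weight
- tamper_3_knob (a point): centre of the ball knob of tamper_3, on its axis 64 mm from the foot's underside. Held by the round knob between flat fingers that close across its axis, a tamper swings foot down by its weight
Not all that is in view belongs to the job. What is shaped like the tamper_2 but red is not meant.

How it is judged:
By the outcome, as a careful person would: the job done as asked, in the order asked, and still so for the second after the job is handed in, with the robot touching nothing.
Of tamper_1, tamper_2, tamper_3 only 2 to 3 are there at a start; the rules pass over those that are not, and their reading is None.
At some moment in a run one of tamper_2, tamper_3 may be knocked a few centimetres aside while the robot is not near it.
Once in a run the grip may slacken for a moment while it holds something.
It also fails if it takes over 210 s, if anything falls off the work surface, if the arm or the gripper's body presses on something with over 40 N, if the wrist force passes 120 N, or if a joint passes its speed limit or range.

## Working session

There is one attempt and no reset: what is moved stays moved. The work goes in short steps, Python scripts to look and compute and a tool call to move; the robot and the scene stay as the last step left them, time stands still between calls to the robot, and variables do not carry over. Pictures are saved under pics/ and viewed, and the job is handed in when it is done.

Besides the shell and the picture viewer there is one more tool, called after "Request:" by a JSON object that holds its "method" and its "body", one argument or row to a line. move_arm: Moves the arm, as the interface text tells. Its arguments: {"type":"object","properties":{"moves":{"type":"array","items":{"type":"array","items":{"type":"number"}}}},"required":["moves"]}

```bash
ls -la; mkdir -p pics; cat > h.py <<'E'
from cell import *
import numpy as np, cv2
def snap(n,tag):
    c=read_camera(n); cv2.imwrite(f'pics/{tag}.png',cv2.cvtColor(c['image'],cv2.COLOR_RGB2BGR)); return c
def ray(c,u,v):
    K=np.array(c['mtx']); d=np.array([(u-K[0,2])/K[0,0],(v-K[1,2])/K[1,1]]); s=d.copy()
    for _ in range(30): s=d/(1+c['k1']*(s@s))
    w=np.array(c['orientation'])@np.array([s[0],-s[1],-1.]); return np.array(c['origin'],float),w
def onz(c,u,v,z):
    o,w=ray(c,u,v); return (o+w*(z-o[2])/w[2]).round(1)
def proj(c,p):
    q=np.array(c['orientation']).T@(np.array(p,float)-np.array(c['origin'])); s=np.array([q[0]/-q[2],-q[1]/-q[2]])
    s=s*(1+c['k1']*(s@s)); K=np.array(c['mtx']); return np.array([K[0,0]*s[0]+K[0,2],K[1,1]*s[1]+K[1,2]]).round(1)
def st():
    o=observe(); print('t',o['t'],'pos',np.round(o['position'],1),'F',np.round(o['contact_force'],1),'w',round(float(o['grip_width']),1)); return o
E
python3 - <<'E'
from h import *
o=st(); print({k:v for k,v in o.items()})
for n in('top','side'):
    c=snap(n,n+'0'); print(n,c['mtx'],c['k1'],c['origin'],c['orientation'])
E
```

```text
total 12
drwxr-xr-x  3 agent agent 4096 Dec  6 04:35 .
drwxr-xr-x 23 root  root  4096 Dec  6 04:35 ..
drwxr-xr-x  2 agent agent 4096 Dec  6 04:35 pics
t 0.0 pos [231.5 498.5 209.8] F [-0.2 -0.2 -0. ] w 85.6
{'t': 0.0, 'joints': array([ 9.83407782e-01,  2.59184719e-01,  2.07230844e-02,  1.33370174e+00,
       -9.71685226e-06,  1.41823069e+00]), 'joint_vel': array([ 0.00118134, -0.00031419,  0.00077785, -0.00015129, -0.00103681,
       -0.00144575]), 'effort': array([ 5.06021524e-05, -5.55641198e+01,  3.44536722e+01,  1.37837307e-02,
       -3.01846276e-04,  2.11532841e-05]), 'position': array([231.49328503, 498.54782819, 209.7550308 ]), 'orientation': array([[ 4.21249283e-01, -7.49516073e-04, -9.06944585e-01],
       [ 9.06943886e-01, -1.14330475e-03,  4.21249903e-01],
       [-1.35264762e-03, -9.99999066e-01,  1.98152714e-04]]), 'contact_force': array([-0.16907637, -0.18839133, -0.03426321]), 'wrist_torque': array([-0.0284844 , -0.00262482, -0.04253488]), 'grip_width': 85.60435185429483}
top [[377.22293894   0.         246.60201065]
 [  0.         377.22293894 192.42955936]
 [  0.           0.           1.        ]] -0.12763780992070806 [ 406.85875069  129.39355197 1084.28884197] [[-0.00516504  0.99651737 -0.08322533]
 [-0.99986586 -0.0064401  -0.01505942]
 [-0.01554295  0.08313638  0.99641696]]
side [[477.88784409   0.         257.9175591 ]
 [  0.         477.88784409 183.75645011]
 [  0.           0.           1.        ]] 0.04501042363786111 [ 378.38906411 -912.19994421  552.35817512] [[ 0.99108556  0.06093634 -0.11847434]
 [-0.13308954  0.41247225 -0.90119577]
 [-0.0060482   0.90892981  0.41690528]]
```

View pics/top0.png

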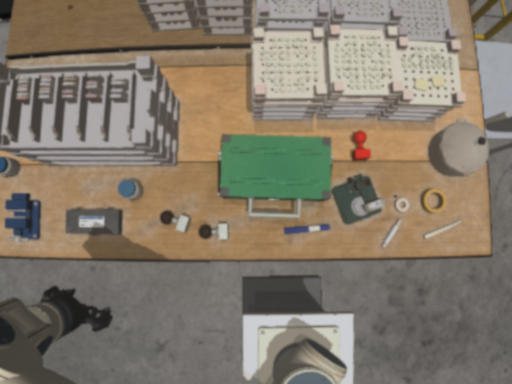

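View pics/side0.png

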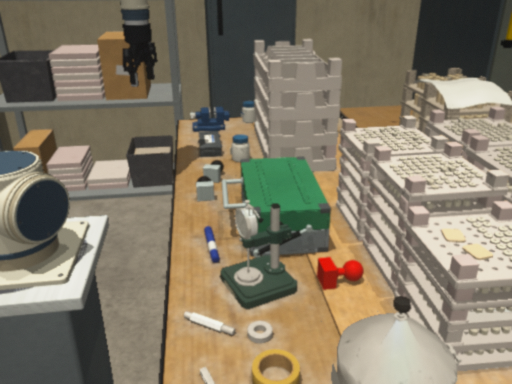

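```bash
python3 - <<'E'
from h import *
c=read_camera('top'); im=c['image']
hsv=cv2.cvtColor(im,cv2.COLOR_RGB2HSV)
m=cv2.inRange(hsv,(60,100,40),(90,255,255)); 
n,l,s,ce=cv2.connectedComponentsWithStats(m)
k=1+s[1:,4].argmax(); pts=np.argwhere(l==k)[:,::-1].astype(np.float32)
r=cv2.minAreaRect(pts); print(s[k],r); 
for p in cv2.boxPoints(r): print(p,onz(c,*p,105))
for p in [(249,215),(300,216),(275,215.5)]: print('bar',onz(c,*p,80))
crop=im[180:260,140:350]; cv2.imwrite('pics/crop0.png',cv2.cvtColor(cv2.resize(crop,None,fx=3.8,fy=3.8,interpolation=cv2.INTER_CUBIC),cv2.COLOR_RGB2BGR))
E
```

```text
[ 222  137  108   62 5692] ((275.46697998046875, 167.08990478515625), (107.19320678710938, 59.518131256103516), 1.7357046604156494)
[220.9936  195.21191] [481.8 211.  105. ]
[222.79634 135.7211 ] [639.9 206.5 105. ]
[329.94037 138.9679 ] [629.5 -77.5 105. ]
[328.13763 198.45871] [471.5 -68.5 105. ]
bar [430.5 138.5  80. ]
bar [426.9   2.8  80. ]
bar [428.7  69.4  80. ]
```

View pics/crop0.png

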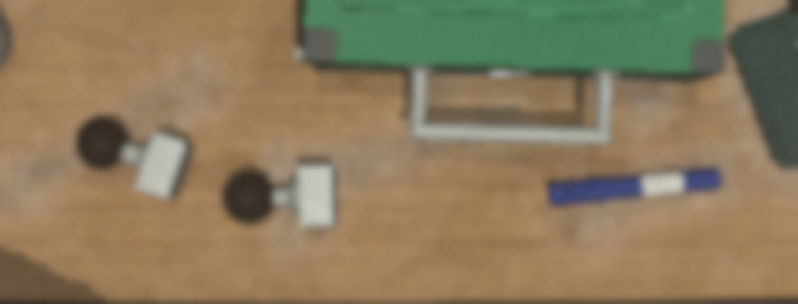

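```bash
python3 - <<'E'
import cell; print([n for n in dir(cell) if not n.startswith('_')]); print(getattr(cell,'hold_point_z',None))
E
```

```text
['PlanningError', 'close_job', 'hold_point_z', 'observe', 'read_camera']
18.700000000000003
```

Request:
{"method": "move_arm", "body": {
  "moves": [
    [1,0.02,-0.043,0,-6.7],
    [1,0.02,-0.043,0,-6.7],
    [1,0.02,-0.043,0,-6.7],
    [1,0.02,-0.043,0,-6.7],
    [1,0.02,-0.043,0,-6.7]
  ]
}}

```text
t: 0.78
position: [332.0, 282.4, 210.3]
orientation: [[0.854, 0.0, -0.521], [0.521, -0.0, 0.854], [0.0, -1.0, -0.0]]
contact_force: [1.6, 0.3, 0.2]
grip_width: 85.6
```

Request:
{"method": "move_arm", "body": {
  "moves": [
    [0.5,0.02,-0.043,0,-6.7],
    [0.5,0.02,-0.043,0,-6.7],
    [0.5,0.02,-0.043,0,-6.7],
    [0.5,0.02,-0.043,0,-6.7],
    [0.5,0.017,-0.041,0,-6.7]
  ]
}}

```text
t: 1.4
position: [429.1, 69.2, 210.3]
orientation: [[0.999, -0.0, 0.038], [-0.038, 0.0, 0.999], [-0.0, -1.0, 0.0]]
contact_force: [-0.1, -0.2, 0.4]
grip_width: 42.9
```

```bash
python3 - <<'E'
from h import *
o=st(); print(o['orientation'].round(3)); snap('side','s1');snap('top','t1')
E
```

```text
t 1.4 pos [429.1  69.2 210.3] F [-0.1 -0.2  0.4] w 42.9
[[ 0.999 -0.     0.038]
 [-0.038  0.     0.999]
 [-0.    -1.     0.   ]]
```

View pics/s1.png

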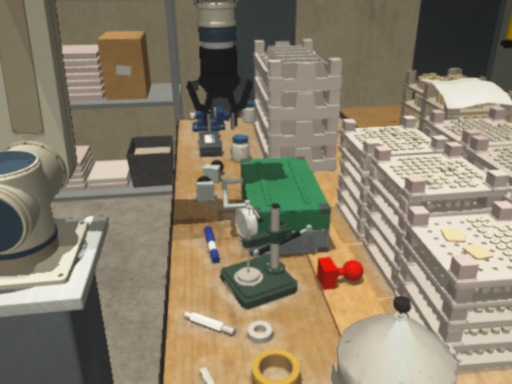

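Request:
{"method": "move_arm", "body": {
  "moves": [
    [0.5,0,0.001,-0.03,0],
    [0.5,0,0,-0.03,0],
    [0.5,0,0,-0.03,0],
    [0.5,0,0,-0.03,0],
    [0.5,0,0,-0.029,0]
  ]
}}

```text
t: 2.12
position: [428.2, 72.4, 60.4]
orientation: [[0.999, -0.0, 0.032], [-0.032, 0.0, 0.999], [-0.0, -1.0, 0.0]]
contact_force: [-0.2, 0.2, 0.6]
grip_width: 43.1
```

```bash
python3 - <<'E'
from h import *
o=st(); c=snap('side','s2'); print(proj(c,(428.5,5,80)),proj(c,(428.5,137,80)))
im=c['image'][120:260,170:350]; cv2.imwrite('pics/s2c.png',cv2.cvtColor(cv2.resize(im,None,fx=4,fy=4),cv2.COLOR_RGB2BGR))
E
```

```text
t 2.125 pos [428.2  72.4  60.4] F [-0.2  0.2  0.6] w 43.1
[225.6 206. ] [221.7 181.1]
```

View pics/s2c.png

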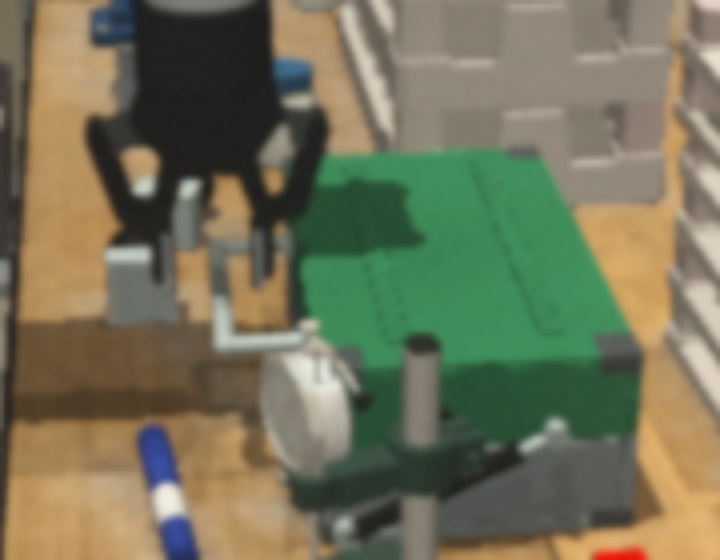

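Request:
{"method": "move_arm", "body": {
  "moves": [
    [0,0,0,0,0],
    [0,0,0,0,0],
    [0,0,0,0,0],
    [0,0,0,0,0],
    [0,0,0,0,0]
  ]
}}

```text
t: 2.8
position: [430.0, 71.8, 62.4]
orientation: [[0.999, 0.003, 0.033], [-0.033, 0.0, 0.999], [0.003, -1.0, 0.0]]
contact_force: [4.0, 0.5, 5.3]
grip_width: -0.1
```

```bash
python3 - <<'E'
import numpy as np
R=np.hypot(210,25);a0=np.arctan2(25,210);ch=np.cos(np.radians(2));
p=None
th=np.linspace(0,1.65,31)
for t in th:
    q=np.array([-R*np.cos(t+a0)*ch,R*np.cos(t+a0)*0.035,R*np.sin(t+a0)])
    if p is not None: print(round(t,3),((q-p)).round(1))
    p=q
E
```

```text
0.055 [ 1.7 -0.1 11.5]
0.11 [ 2.3 -0.1 11.4]
0.165 [ 2.9 -0.1 11.3]
0.22 [ 3.6 -0.1 11.1]
0.275 [ 4.2 -0.1 10.9]
0.33 [ 4.7 -0.2 10.6]
0.385 [ 5.3 -0.2 10.3]
0.44 [ 5.9 -0.2 10. ]
0.495 [ 6.4 -0.2  9.7]
0.55 [ 7.  -0.2  9.3]
0.605 [ 7.5 -0.3  8.9]
0.66 [ 7.9 -0.3  8.5]
0.715 [ 8.4 -0.3  8.1]
0.77 [ 8.8 -0.3  7.6]
0.825 [ 9.2 -0.3  7.1]
0.88 [ 9.6 -0.3  6.6]
0.935 [ 9.9 -0.3  6. ]
0.99 [10.3 -0.4  5.5]
1.045 [10.5 -0.4  4.9]
1.1 [10.8 -0.4  4.3]
1.155 [11.  -0.4  3.7]
1.21 [11.2 -0.4  3.1]
1.265 [11.4 -0.4  2.5]
1.32 [11.5 -0.4  1.9]
1.375 [11.6 -0.4  1.2]
1.43 [11.6 -0.4  0.6]
1.485 [11.6 -0.4 -0.1]
1.54 [11.6 -0.4 -0.7]
1.595 [11.5 -0.4 -1.3]
1.65 [11.5 -0.4 -2. ]
```

```bash
python3 - <<'E'
from h import *
o=st(); c=snap('side','s3')
im=c['image'][120:260,170:350]; cv2.imwrite('pics/s3c.png',cv2.cvtColor(cv2.resize(im,None,fx=4,fy=4),cv2.COLOR_RGB2BGR))
c=snap('top','t3')
im=c['image'][120:260,170:350]; cv2.imwrite('pics/t3c.png',cv2.cvtColor(cv2.resize(im,None,fx=4,fy=4),cv2.COLOR_RGB2BGR))
E
```

```text
t 2.8 pos [430.   71.8  62.4] F [4.  0.5 5.3] w -0.1
```

View pics/s3c.png

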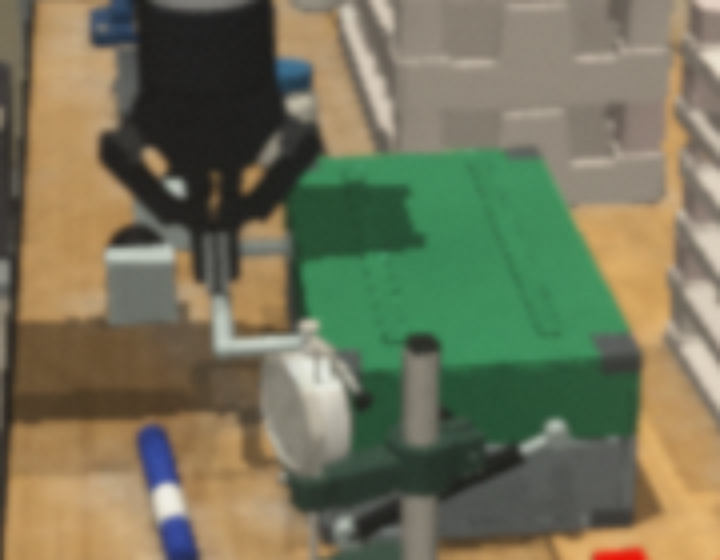

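View pics/t3c.png

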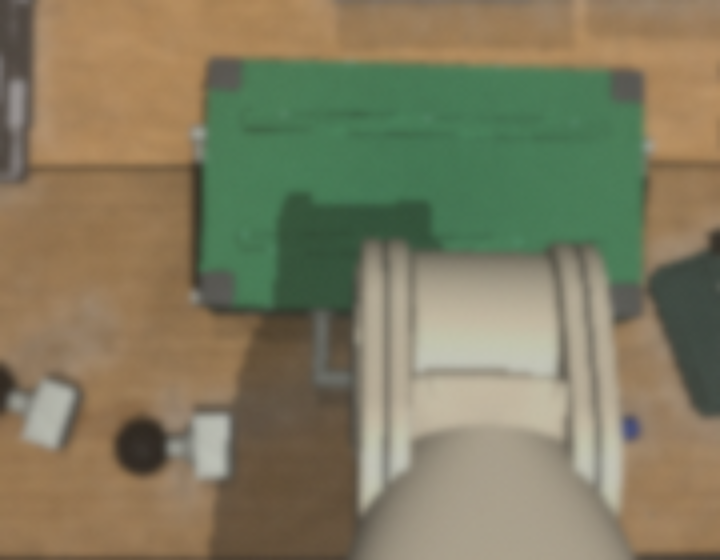

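```bash
python3 - <<'E'
from h import *
c=read_camera('side')
for z in (62,80,100): print(z,proj(c,(430,72,z)),(proj(c,(430,72,z))-[170,120])*4)
print((proj(c,(428.5,5,80))-[170,120])*4,(proj(c,(428.5,137,80))-[170,120])*4)
E
```

```text
62 [224.4 199.7] [217.6 318.8]
80 [224.2 192.6] [216.8 290.4]
100 [223.8 184.7] [215.2 258.8]
[222.4 344. ] [206.8 244.4]
```

```bash
python3 - <<'E'
from h import *
c=read_camera('side')
im=cv2.imread('pics/s1.png')
for z in (200,210,220,230,240): 
  for dx in (-28,0,28): p=proj(c,(429.1+dx,69.2,z)); print(z,dx,p); cv2.circle(im,tuple(int(x*1) for x in p.round()),0,(0,0,255),-1)
cv2.imwrite('pics/s1c.png',cv2.resize(im[0:150,150:300],None,fx=4,fy=4,interpolation=cv2.INTER_NEAREST))
E
```

```text
200 -28 [208.9 144. ]
200 0 [221.9 143.4]
200 28 [234.7 142.7]
210 -28 [208.7 139.6]
210 0 [221.7 139. ]
210 28 [234.6 138.4]
220 -28 [208.4 135.2]
220 0 [221.5 134.6]
220 28 [234.5 134. ]
230 -28 [208.2 130.8]
230 0 [221.3 130.1]
230 28 [234.4 129.5]
240 -28 [208.  126.3]
240 0 [221.1 125.7]
240 28 [234.2 125.1]
```

View pics/s1c.png

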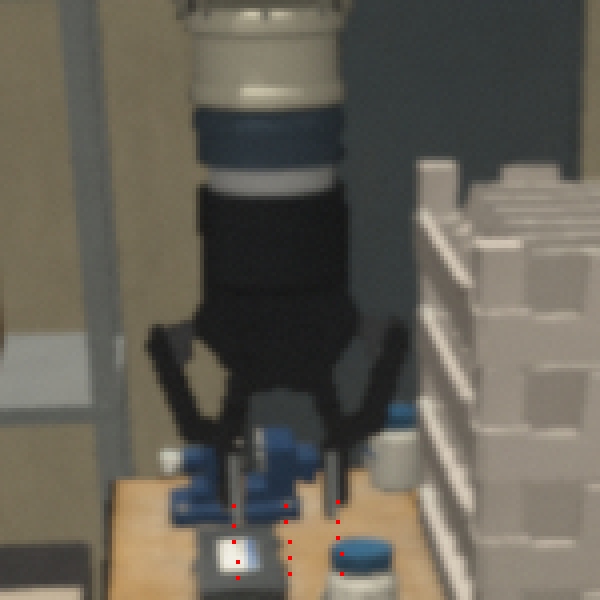

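Request:
{"method": "move_arm", "body": {
  "moves": [
    [0.5,0,0,0.005,0],
    [0.5,0,0,0,0],
    [0.5,0,0,0,0],
    [0.5,0,0,0,0],
    [0.5,-0.001,0,0,0]
  ]
}}

```text
t: 3.62
position: [427.6, 71.8, 66.2]
orientation: [[0.999, -0.0, 0.033], [-0.033, -0.0, 0.999], [-0.0, -1.0, -0.0]]
contact_force: [-0.5, 0.9, 0.1]
grip_width: 42.6
```

Request:
{"method": "move_arm", "body": {
  "moves": [
    [0.5,0,0,-0.01,0],
    [0.5,0,0,-0.01,0],
    [0.5,0,0,-0.005,0],
    [0.5,0,0,-0.004,0],
    [0.5,0,0,0,0]
  ]
}}

```text
t: 4.25
position: [427.6, 71.8, 37.1]
orientation: [[0.999, -0.001, 0.033], [-0.033, 0.0, 0.999], [-0.001, -1.0, 0.0]]
contact_force: [-0.5, 0.7, 0.1]
grip_width: 42.9
```

```bash
python3 - <<'E'
from h import *
o=st(); c=snap('side','s4')
im=c['image'][120:260,170:350]; cv2.imwrite('pics/s4c.png',cv2.cvtColor(cv2.resize(im,None,fx=4,fy=4),cv2.COLOR_RGB2BGR))
E
```

```text
t 4.25 pos [427.6  71.8  37.1] F [-0.5  0.7  0.1] w 42.9
```

View pics/s4c.png

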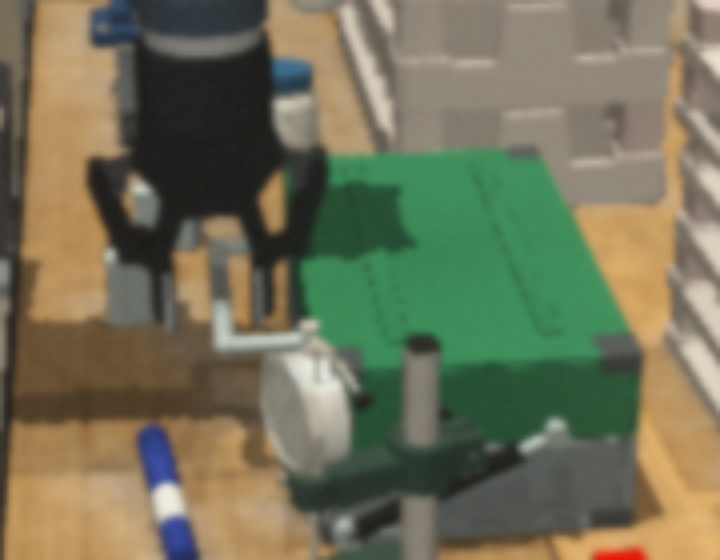

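Tips are now below the bar (crop rows ~325); the fingertips really sit about 20+ mm above the reported TCP in this view. Close.

Request:
{"method": "move_arm", "body": {
  "moves": [
    [0,0,0,0,0],
    [0,0,0,0,0],
    [0,0,0,0,0],
    [0,0,0,0,0],
    [0,0,0,0,0]
  ]
}}

```text
t: 4.92
position: [432.0, 71.7, 38.6]
orientation: [[0.999, 0.008, 0.034], [-0.034, 0.0, 0.999], [0.008, -1.0, 0.0]]
contact_force: [13.7, 0.1, -4.3]
grip_width: 10.0
```

Request:
{"method": "move_arm", "body": {
  "moves": [
    [0,0.004,0,0,0],
    [0,0.0017,0,0.0115,0],
    [0,0.0023,0,0.0114,0],
    [0,0.0029,0,0.0113,0],
    [0,0.0036,0,0.0111,0]
  ]
}}

```text
t: 5.55
position: [441.7, 71.4, 83.5]
orientation: [[0.999, -0.001, 0.034], [-0.034, -0.001, 0.999], [-0.001, -1.0, -0.001]]
contact_force: [-0.7, -6.7, -4.2]
grip_width: 10.1
```

Request:
{"method": "move_arm", "body": {
  "moves": [
    [0,0.0042,0,0.0109,0],
    [0,0.0047,0,0.0106,0],
    [0,0.0053,0,0.0103,0],
    [0,0.0059,0,0.01,0],
    [0,0.0064,-0.001,0.0097,0]
  ]
}}

```text
t: 6.18
position: [466.5, 70.5, 134.8]
orientation: [[0.999, -0.004, 0.034], [-0.034, -0.001, 0.999], [-0.004, -1.0, -0.001]]
contact_force: [-9.1, -2.5, 0.1]
grip_width: 10.2
```

Request:
{"method": "move_arm", "body": {
  "moves": [
    [0,0.007,0,0.0093,0],
    [0,0.0075,0,0.0089,0],
    [0,0.0079,0,0.0085,0],
    [0,0.0084,0,0.0081,0],
    [0,0.0088,-0.001,0.0076,0]
  ]
}}

```text
t: 6.8
position: [504.6, 69.1, 178.6]
orientation: [[0.999, -0.005, 0.034], [-0.034, -0.002, 0.999], [-0.005, -1.0, -0.002]]
contact_force: [-21.0, -5.1, 19.3]
grip_width: 9.7
```

Request:
{"method": "move_arm", "body": {
  "moves": [
    [0,0.0092,0,0.0071,0],
    [0,0.0096,0,0.0066,0],
    [0,0.0099,-0.001,0.006,0],
    [0,0.0103,0,0.0055,0],
    [0,0.0105,-0.001,0.0049,0]
  ]
}}

```text
t: 7.42
position: [557.3, 67.4, 209.5]
orientation: [[0.999, 0.002, 0.034], [-0.034, -0.001, 0.999], [0.002, -1.0, -0.001]]
contact_force: [-7.2, -3.3, 13.6]
grip_width: 9.9
```

```bash
python3 - <<'E'
from h import *
o=st(); c=snap('side','s5')
E
```

```text
t 7.425 pos [557.3  67.4 209.5] F [-7.2 -3.3 13.6] w 9.9
```

View pics/s5.png

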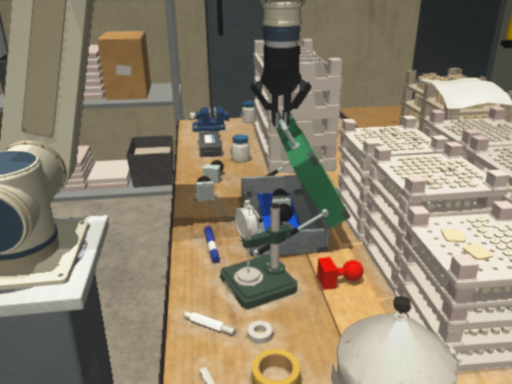

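Request:
{"method": "move_arm", "body": {
  "moves": [
    [0,0.0108,0,0.0043,0],
    [0,0.011,-0.001,0.0037,0],
    [0,0.0112,0,0.0031,0],
    [0,0.0114,0,0.0025,0],
    [0,0.0115,-0.001,0.0019,0]
  ]
}}

```text
t: 8.1
position: [614.0, 65.4, 224.1]
orientation: [[0.999, 0.002, 0.034], [-0.034, -0.001, 0.999], [0.002, -1.0, -0.001]]
contact_force: [-1.7, -1.8, 5.2]
grip_width: 9.9
```

Request:
{"method": "move_arm", "body": {
  "moves": [
    [0,0.0116,0,0.0012,0],
    [0,0.0116,-0.001,0.0006,0],
    [0,0.0116,0,0,0],
    [0,0.008,0,-0.0007,0],
    [0,0,0,0,0]
  ]
}}

```text
t: 8.72
position: [657.6, 63.8, 224.1]
orientation: [[0.999, 0.002, 0.034], [-0.034, -0.002, 0.999], [0.002, -1.0, -0.001]]
contact_force: [1.0, -7.9, 4.6]
grip_width: 9.6
```

Request:
{"method": "move_arm", "body": {
  "moves": [
    [0.5,0,0,0,0],
    [0.5,0,0,0,0],
    [0.5,0,0,0,0],
    [0.5,0,0,0.01,0],
    [0.5,0,0,0.02,0]
  ]
}}

```text
t: 9.35
position: [656.0, 65.0, 253.5]
orientation: [[0.999, -0.002, 0.033], [-0.033, 0.0, 0.999], [-0.002, -1.0, 0.0]]
contact_force: [-0.1, 0.2, 0.1]
grip_width: 42.7
```

Request:
{"method": "move_arm", "body": {
  "moves": [
    [0.5,0,0,0.04,0],
    [1,-0.05,0.04,0.04,0],
    [1,-0.06,0.06,0,0],
    [1,-0.06,0.06,0,0],
    [1,-0.06,0.06,0,0]
  ]
}}

```text
t: 9.98
position: [480.6, 231.6, 327.4]
orientation: [[0.999, 0.001, 0.034], [-0.034, 0.001, 0.999], [0.001, -1.0, 0.001]]
contact_force: [0.6, 0.6, -0.0]
grip_width: 85.4
```

```bash
python3 - <<'E'
from h import *
o=st(); c=snap('side','s6'); c=snap('top','t6')
im=c['image'][80:260,130:350]; cv2.imwrite('pics/t6c.png',cv2.cvtColor(cv2.resize(im,None,fx=3.3,fy=3.3),cv2.COLOR_RGB2BGR))
E
```

```text
t 9.975 pos [480.6 231.6 327.4] F [ 0.6  0.6 -0. ] w 85.4
```

View pics/s6.png

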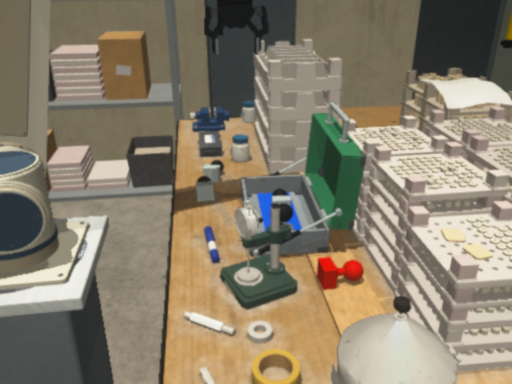

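View pics/t6c.png

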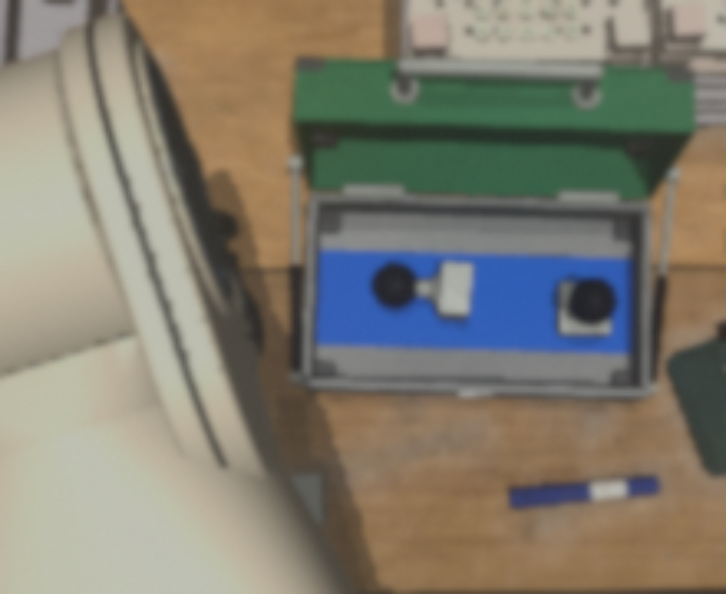

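```bash
cat >> h.py <<'E'
def chest(c):
    hsv=cv2.cvtColor(c['image'],cv2.COLOR_RGB2HSV)
    m=cv2.inRange(hsv,(105,150,80),(125,255,255)); m[:120]=0;m[212:]=0
    m=cv2.morphologyEx(m,cv2.MORPH_CLOSE,np.ones((25,25)))
    n,l,s,ce=cv2.connectedComponentsWithStats(m); k=1+s[1:,4].argmax()
    ct=cv2.findContours((l==k).astype(np.uint8),cv2.RETR_EXTERNAL,cv2.CHAIN_APPROX_NONE)[0][0][:,0,:]
    w=np.array([onz(c,*p,8)[:2] for p in ct],np.float32)
    return cv2.minAreaRect(w),cv2.boxPoints(cv2.minAreaRect(w))
def darks(c,z,roi,vmax=45,amin=25):
    x0,y0,x1,y1=roi; hsv=cv2.cvtColor(c['image'],cv2.COLOR_RGB2HSV)[y0:y1,x0:x1]
    m=cv2.inRange(hsv,(0,0,0),(180,255,vmax))
    n,l,s,ce=cv2.connectedComponentsWithStats(m)
    return [(s[i].tolist(),(ce[i]+[x0,y0]).round(1),onz(c,*(ce[i]+[x0,y0]),z)) for i in range(1,n) if s[i,4]>=amin]
def whites(c,z,roi,amin=25):
    x0,y0,x1,y1=roi; hsv=cv2.cvtColor(c['image'],cv2.COLOR_RGB2HSV)[y0:y1,x0:x1]
    m=cv2.inRange(hsv,(0,0,160),(180,45,255))
    n,l,s,ce=cv2.connectedComponentsWithStats(m)
    return [(s[i].tolist(),(ce[i]+[x0,y0]).round(1),onz(c,*(ce[i]+[x0,y0]),z)) for i in range(1,n) if s[i,4]>=amin]
E
python3 - <<'E'
from h import *
c=read_camera('top'); print(chest(c))
for d in darks(c,30,(230,150,325,190)): print(d)
for d in whites(c,52,(230,150,325,190)): print(d)
print('n',onz(c,309,170.5,72))
E
```

```text
(((558.4561157226562, 68.9162368774414), (271.1149597167969, 79.29545593261719), 88.21626281738281), array([[514.6081 , -65.34144],
       [593.8652 , -67.80967],
       [602.30414, 203.17392],
       [523.04706, 205.64215]], dtype=float32))
([15, 12, 9, 9, 30], array([248.1, 166.1]), array([569.6, 140.6,  30. ]))
([74, 16, 11, 11, 80], array([308.6, 171. ]), array([554.6, -29.8,  30. ]))
([34, 10, 9, 14, 109], array([268. , 166.7]), array([564.1,  85.4,  52. ]))
n [550.  -24.7  72. ]
```

```bash
python3 - <<'E'
from h import *
c=read_camera('top')
for v in (60,75,90):
  for d in darks(c,30,(230,150,325,190),v): print(v,d)
s=read_camera('side')
im=s['image'][165:260,230:340]; cv2.imwrite('pics/s7c.png',cv2.cvtColor(cv2.resize(im,None,fx=6,fy=6,interpolation=cv2.INTER_CUBIC),cv2.COLOR_RGB2BGR))
print(proj(s,(568,136,30)),proj(s,(550,-25,72)))
E
```

```text
60 ([14, 11, 11, 11, 101], array([249.2, 166.1]), array([569.5, 137.7,  30. ]))
60 ([73, 15, 12, 13, 122], array([308.5, 171. ]), array([554.5, -29.8,  30. ]))
75 ([87, 0, 7, 40, 93], array([322.1, 167.7]), array([563.7, -68.7,  30. ]))
75 ([14, 10, 12, 13, 117], array([249.4, 166.2]), array([569.3, 137.1,  30. ]))
75 ([72, 15, 14, 13, 144], array([308.6, 171. ]), array([554.6, -30.1,  30. ]))
90 ([86, 0, 9, 40, 149], array([322.3, 167.3]), array([564.9, -69.2,  30. ]))
90 ([13, 10, 13, 13, 129], array([249.2, 166.2]), array([569.3, 137.5,  30. ]))
90 ([71, 15, 15, 13, 158], array([308.4, 171. ]), array([554.6, -29.4,  30. ]))
[278.7 196.2] [283.6 212. ]
```

View pics/s7c.png

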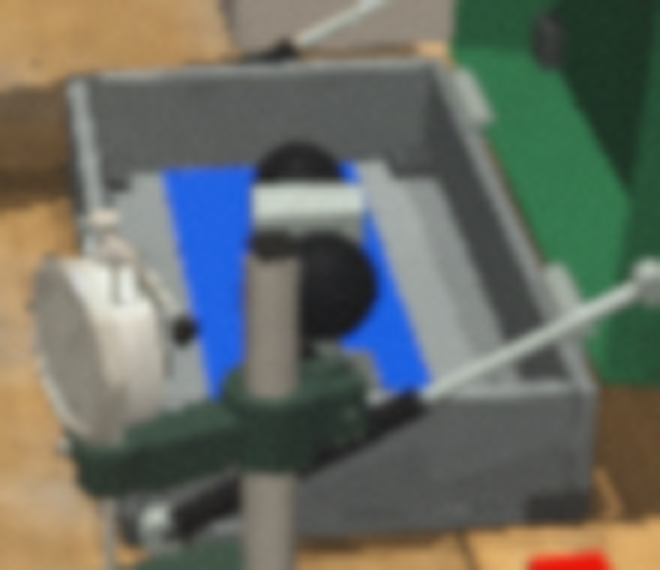

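Request:
{"method": "move_arm", "body": {
  "moves": [
    [0.8,0.03,-0.032,0,-4],
    [0.8,0.03,-0.032,0,0],
    [0.8,0.029,-0.031,-0.04,0],
    [0.8,0,0,-0.06,0],
    [0.8,0,0,-0.06,0]
  ]
}}

```text
t: 10.85
position: [572.6, 133.3, 164.2]
orientation: [[0.994, -0.0, 0.106], [-0.106, -0.0, 0.994], [-0.0, -1.0, -0.0]]
contact_force: [0.9, -0.7, -0.4]
grip_width: 68.2
```

Request:
{"method": "move_arm", "body": {
  "moves": [
    [0.8,0,0,-0.06,0],
    [0.8,0,0,-0.03,0],
    [0.8,0,0,-0.02,0],
    [0.8,0,0,0,0],
    [0.8,0,0,0,0]
  ]
}}

```text
t: 11.48
position: [572.4, 134.8, 57.1]
orientation: [[0.995, 0.001, 0.104], [-0.104, 0.0, 0.995], [0.001, -1.0, 0.0]]
contact_force: [-0.1, 0.6, -0.3]
grip_width: 68.5
```

```bash
python3 - <<'E'
from h import *
o=st(); s=read_camera('side'); p=o['position']
im=s['image'][110:230,200:350].copy()
im=cv2.resize(im,None,fx=5,fy=5,interpolation=cv2.INTER_CUBIC)
for z in (0,10,20,30,40): 
    q=(proj(s,p+[0,-11,z])-[200,110]+.5)*5; print(z,q); cv2.circle(im,tuple(int(a) for a in q),2,(255,0,0),-1)
cv2.imwrite('pics/s8c.png',cv2.cvtColor(im,cv2.COLOR_RGB2BGR))
E
```

```text
t 11.475 pos [572.4 134.8  57.1] F [-0.1  0.6 -0.3] w 68.5
0 [410. 394.]
10 [410.5 375.5]
20 [410.5 356.5]
30 [411.  337.5]
40 [411.5 318.5]
```

View pics/s8c.png

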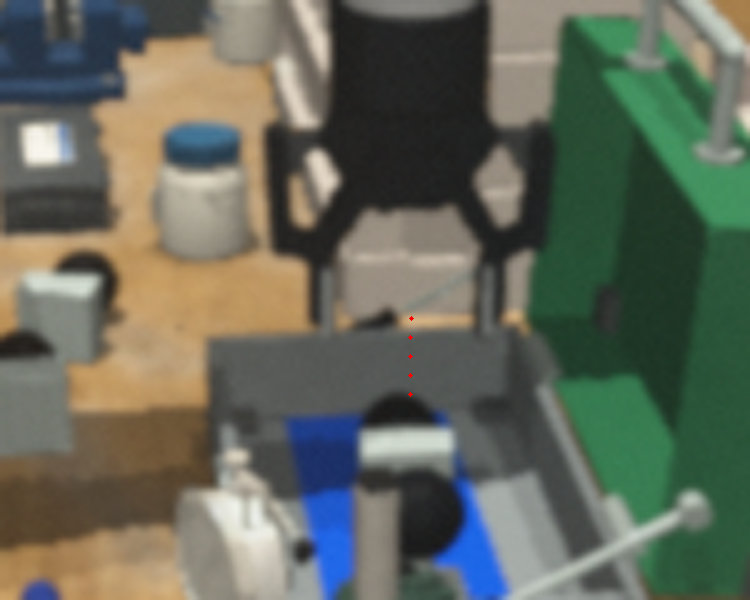

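Request:
{"method": "move_arm", "body": {
  "moves": [
    [0.8,-0.003,0.002,-0.03,0],
    [0.8,0,0,-0.02,0],
    [0.8,0,0,-0.01,0],
    [0.8,0,0,-0.007,0],
    [0.8,0,0,0,0]
  ]
}}

```text
t: 12.15
position: [568.7, 137.5, -10.3]
orientation: [[0.995, 0.0, 0.103], [-0.103, 0.0, 0.995], [0.0, -1.0, 0.0]]
contact_force: [0.7, -0.8, -0.2]
grip_width: 68.3
```

Request:
{"method": "move_arm", "body": {
  "moves": [
    [0,0,0,0,0],
    [0,0,0,0,0],
    [0,0,0,0,0],
    [0,0,0,0,0],
    [0,0,0,0,0]
  ]
}}

```text
t: 12.78
position: [569.0, 137.9, -10.2]
orientation: [[0.995, 0.001, 0.103], [-0.103, 0.001, 0.995], [0.001, -1.0, 0.001]]
contact_force: [1.3, 3.2, 4.8]
grip_width: 37.6
```

Request:
{"method": "move_arm", "body": {
  "moves": [
    [0,0,0,0.015,0],
    [0,0,0,0.015,0],
    [0,0,0,0.015,0],
    [0,0,0,0.015,0],
    [0,0,0,0.01,0]
  ]
}}

```text
t: 13.4
position: [568.7, 137.5, 60.7]
orientation: [[0.995, 0.001, 0.103], [-0.103, 0.0, 0.995], [0.001, -1.0, 0.0]]
contact_force: [0.1, -0.4, -3.9]
grip_width: 37.3
```

Request:
{"method": "move_arm", "body": {
  "moves": [
    [0,0,0,0,0],
    [0,-0.003,-0.02,0,2],
    [0,-0.003,-0.03,0,2],
    [0,-0.003,-0.03,0,0],
    [0,-0.002,-0.018,0,0]
  ]
}}

```text
t: 14.02
position: [557.1, 38.6, 59.0]
orientation: [[0.999, -0.001, 0.034], [-0.034, 0.0, 0.999], [-0.001, -1.0, 0.0]]
contact_force: [1.1, 1.7, -2.9]
grip_width: 37.4
```

```bash
python3 - <<'E'
from h import *
o=st(); s=read_camera('side'); p=o['position']
im=s['image'][110:230,200:350].copy()
im=cv2.resize(im,None,fx=5,fy=5,interpolation=cv2.INTER_CUBIC)
cv2.imwrite('pics/s9c.png',cv2.cvtColor(im,cv2.COLOR_RGB2BGR))
E
```

```text
t 14.025 pos [557.1  38.6  59. ] F [ 1.1  1.7 -2.9] w 37.4
```

View pics/s9c.png

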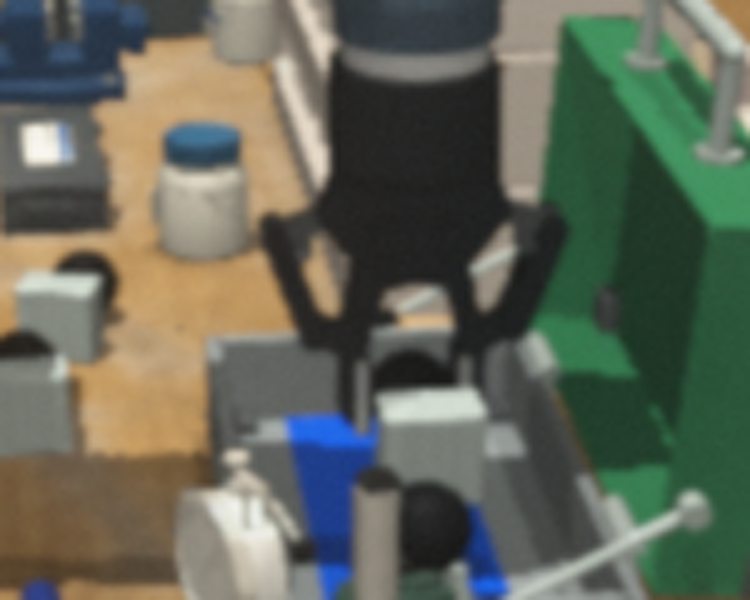

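Request:
{"method": "move_arm", "body": {
  "moves": [
    [0,0,0,0,0],
    [0,0,0,0,0],
    [0,0,0,0,0],
    [0,0,0,0,0],
    [0,0,0,0,0]
  ]
}}

```text
t: 14.7
position: [557.5, 39.8, 59.4]
orientation: [[0.999, -0.0, 0.033], [-0.033, 0.0, 0.999], [-0.0, -1.0, 0.0]]
contact_force: [0.2, 1.3, -4.6]
grip_width: 37.3
```

```bash
cat >> h.py <<'E'
def side(tag,box=(200,110,350,230),f=5):
    s=read_camera('side'); x0,y0,x1,y1=box
    im=cv2.resize(s['image'][y0:y1,x0:x1],None,fx=f,fy=f,interpolation=cv2.INTER_CUBIC)
    cv2.imwrite(f'pics/{tag}.png',cv2.cvtColor(im,cv2.COLOR_RGB2BGR)); return s
E
python3 - <<'E'
from h import *
o=st(); side('s10')
E
```

```text
t 14.7 pos [557.5  39.8  59.4] F [ 0.2  1.3 -4.6] w 37.3
```

View pics/s10.png

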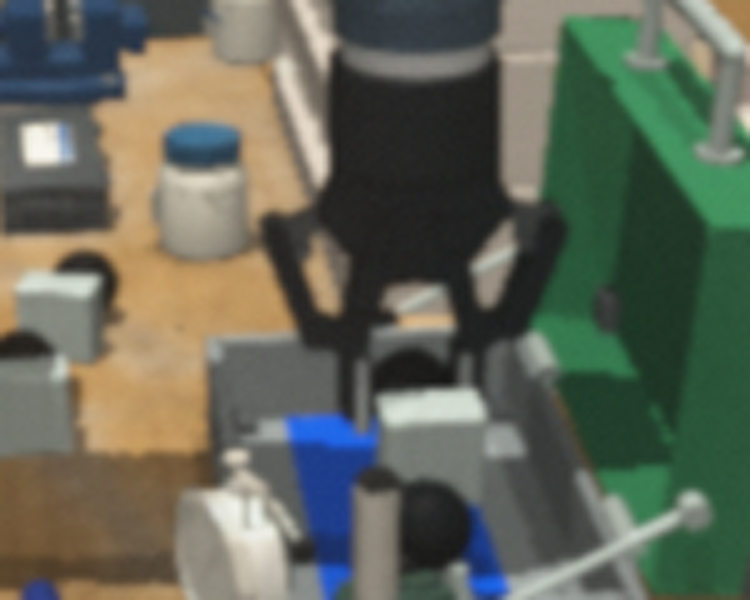

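Request:
{"method": "move_arm", "body": {
  "moves": [
    [0,0,0.02,0,0],
    [0,0,0.02,0,0],
    [0,0.001,0.02,-0.005,0],
    [0,0,0,-0.01,0],
    [0,0,0,-0.007,0]
  ]
}}

```text
t: 15.38
position: [558.1, 99.9, 36.4]
orientation: [[0.999, -0.001, 0.032], [-0.032, -0.0, 0.999], [-0.001, -1.0, -0.0]]
contact_force: [0.2, -0.5, -3.4]
grip_width: 37.2
```

Request:
{"method": "move_arm", "body": {
  "moves": [
    [0.43,0,0,0,0],
    [0.44,0,0,0,0],
    [0.445,0,0,0,0],
    [0.45,0,0,0,0],
    [0.45,0,0,0,0]
  ]
}}

```text
t: 16.0
position: [559.0, 99.6, 38.4]
orientation: [[0.999, 0.002, 0.033], [-0.033, 0.0, 0.999], [0.002, -1.0, 0.0]]
contact_force: [-0.7, 1.1, 4.1]
grip_width: 38.7
```

```bash
python3 - <<'E'
from h import *
o=st(); side('s11')
E
```

```text
t 16.0 pos [559.   99.6  38.4] F [-0.7  1.1  4.1] w 38.7
```

View pics/s11.png

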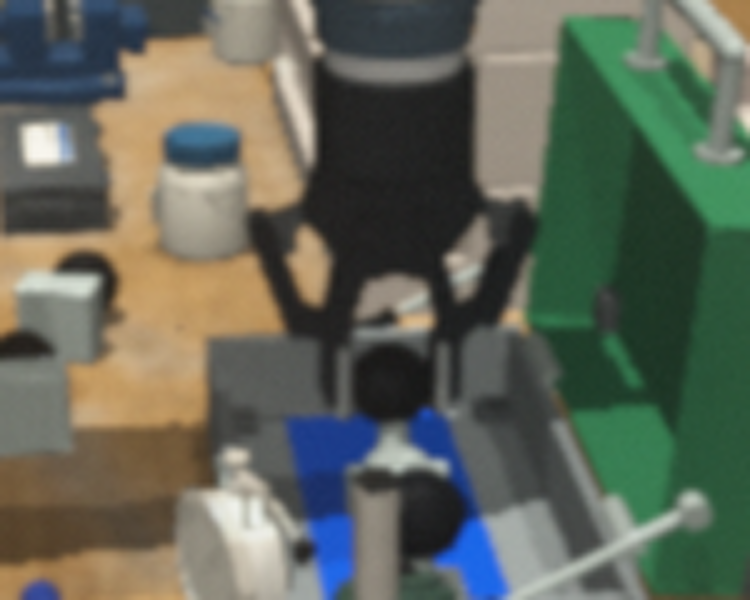

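Request:
{"method": "move_arm", "body": {
  "moves": [
    [0.45,0,0,0.004,0],
    [0.45,0,0,0.004,0],
    [0.45,0,0,0.004,0],
    [0.45,0,0,0.004,0],
    [0.45,0,0,0,0]
  ]
}}

```text
t: 16.68
position: [558.7, 99.5, 53.7]
orientation: [[0.999, 0.001, 0.033], [-0.033, -0.0, 0.999], [0.001, -1.0, -0.0]]
contact_force: [-0.1, -0.4, -4.5]
grip_width: 38.6
```

```bash
python3 - <<'E'
from h import *
o=st(); side('s12')
E
```

```text
t 16.675 pos [558.7  99.5  53.7] F [-0.1 -0.4 -4.5] w 38.6
```

View pics/s12.png

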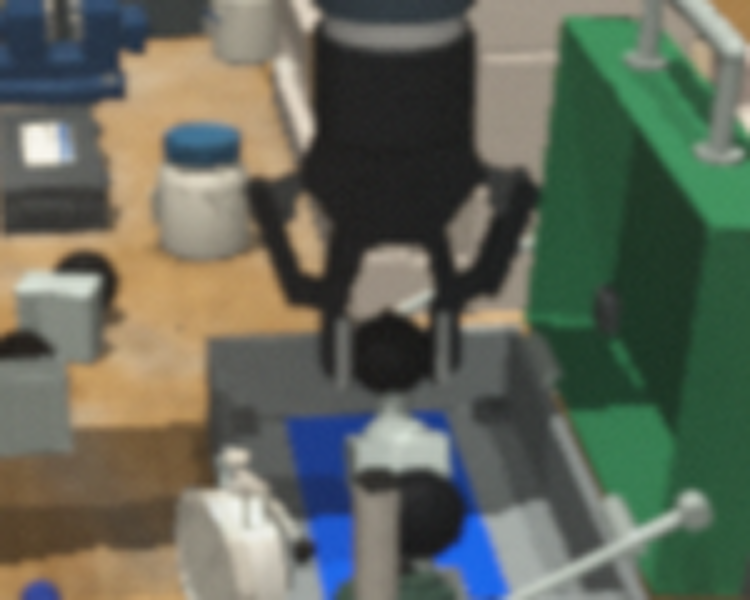

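Request:
{"method": "move_arm", "body": {
  "moves": [
    [0.45,0,0,-0.006,0],
    [0.455,0,0,0,0],
    [0.458,0,0,0,0],
    [0.46,0,0,0,0],
    [0.44,0,0,0,0]
  ]
}}

```text
t: 17.35
position: [558.6, 99.5, 47.5]
orientation: [[0.999, 0.0, 0.033], [-0.033, -0.0, 0.999], [0.0, -1.0, -0.0]]
contact_force: [0.1, 0.2, -4.2]
grip_width: 38.1
```

```bash
python3 - <<'E'
from h import *
o=st(); side('s13')
E
```

```text
t 17.35 pos [558.6  99.5  47.5] F [ 0.1  0.2 -4.2] w 38.1
```

View pics/s13.png

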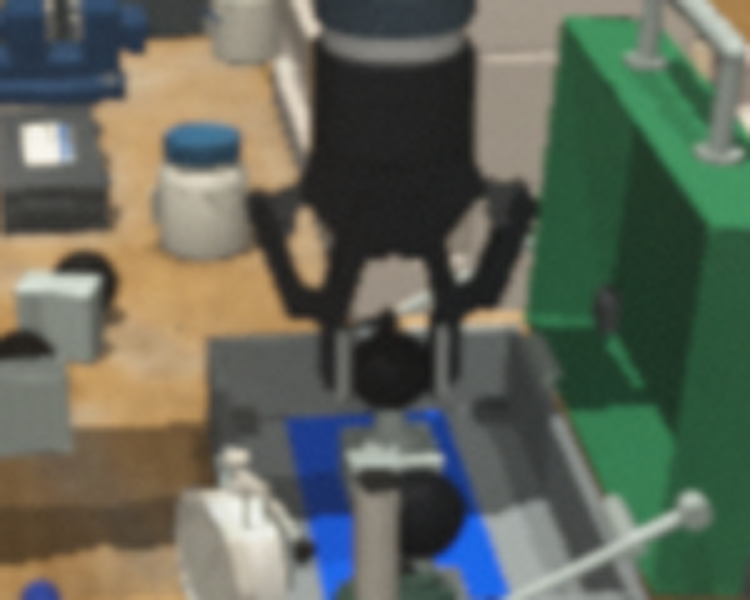

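Request:
{"method": "move_arm", "body": {
  "moves": [
    [0.455,0,0,0.004,0],
    [0.46,0,0,0,0],
    [0.46,0,0,0,0],
    [0.46,0,0,0,0],
    [0.46,0,0,0,0]
  ]
}}

```text
t: 18.02
position: [558.5, 99.5, 51.3]
orientation: [[0.999, -0.0, 0.033], [-0.033, 0.0, 0.999], [-0.0, -1.0, 0.0]]
contact_force: [0.4, -0.0, -4.5]
grip_width: 39.7
```

```bash
python3 - <<'E'
from h import *
o=st(); side('s14',(230,150,320,230),8)
E
```

```text
t 18.025 pos [558.5  99.5  51.3] F [ 0.4 -0.  -4.5] w 39.7
```

View pics/s14.png

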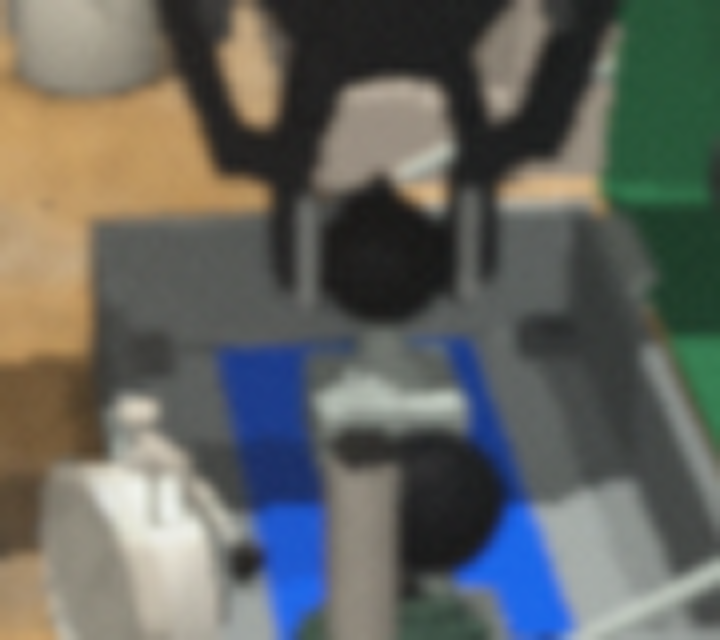

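Request:
{"method": "move_arm", "body": {
  "moves": [
    [0.455,0,0,-0.008,0],
    [0.455,0,0,-0.004,0],
    [0.455,0,0,-0.003,0],
    [0.455,0,0,-0.002,0],
    [0.455,0,0,0,0]
  ]
}}

```text
t: 18.7
position: [559.4, 99.0, 35.8]
orientation: [[0.999, 0.003, 0.034], [-0.034, -0.001, 0.999], [0.003, -1.0, -0.001]]
contact_force: [-3.0, -1.9, 10.0]
grip_width: 39.3
```

Request:
{"method": "move_arm", "body": {
  "moves": [
    [0.455,0,0,-0.002,0],
    [0.455,0,0,-0.001,0],
    [0.455,0,0,-0.001,0],
    [0.455,0,0,0,0],
    [0.455,0,0,0,0]
  ]
}}

```text
t: 19.32
position: [559.4, 99.6, 32.4]
orientation: [[0.999, 0.003, 0.033], [-0.033, -0.0, 0.999], [0.003, -1.0, 0.0]]
contact_force: [-4.3, -0.4, 15.4]
grip_width: 38.8
```

Request:
{"method": "move_arm", "body": {
  "moves": [
    [0.455,0,0,0.002,0],
    [0.46,0,0,0,0],
    [0.48,0,0,0,0],
    [0.52,0,0,0,0],
    [0.6,0,0,0,0]
  ]
}}

```text
t: 19.95
position: [558.5, 99.6, 32.3]
orientation: [[0.999, -0.0, 0.033], [-0.033, 0.0, 0.999], [-0.0, -1.0, 0.0]]
contact_force: [0.4, 0.8, -1.0]
grip_width: 51.4
```

```bash
python3 - <<'E'
from h import *
o=st(); side('s15',(230,150,320,230),8)
E
```

```text
t 19.95 pos [558.5  99.6  32.3] F [ 0.4  0.8 -1. ] w 51.4
```

View pics/s15.png

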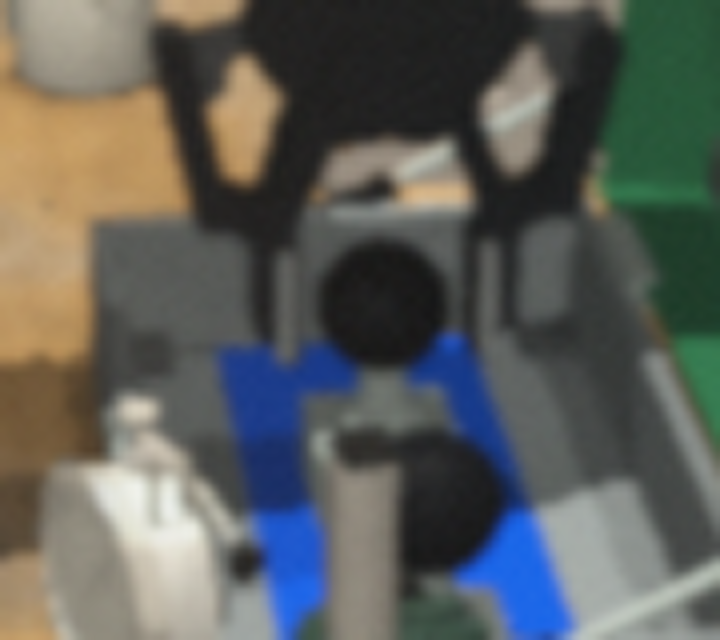

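Upright, knob at (382,300) free between fingers. Rise up and look from the top.

Request:
{"method": "move_arm", "body": {
  "moves": [
    [0.7,0,0,0.03,0],
    [0.8,0,0,0.06,0],
    [0.8,0,0,0.06,0],
    [0.8,-0.02,-0.06,0.04,0],
    [0.8,-0.03,-0.06,0,0]
  ]
}}

```text
t: 20.62
position: [515.0, -7.3, 218.4]
orientation: [[1.0, 0.005, 0.031], [-0.031, -0.001, 1.0], [0.005, -1.0, -0.001]]
contact_force: [0.9, -0.8, -0.5]
grip_width: 68.1
```

Request:
{"method": "move_arm", "body": {
  "moves": [
    [0.8,0,-0.06,0,0],
    [0.8,0,-0.06,0,0],
    [0.8,0,-0.04,0,0],
    [0.8,0,0,0,0],
    [0.8,0,0,0,0]
  ]
}}

```text
t: 21.25
position: [513.7, -166.3, 215.7]
orientation: [[0.999, -0.0, 0.034], [-0.034, 0.0, 0.999], [-0.0, -1.0, 0.0]]
contact_force: [0.6, 0.3, -0.7]
grip_width: 68.5
```

```bash
python3 - <<'E'
from h import *
o=st(); c=snap('top','t7')
im=c['image'][110:260,130:350]; cv2.imwrite('pics/t7c.png',cv2.cvtColor(cv2.resize(im,None,fx=3.6,fy=3.6,interpolation=cv2.INTER_CUBIC),cv2.COLOR_RGB2BGR))
for d in darks(c,22,(140,205,232,245),75): print('k',d)
for d in whites(c,44,(140,205,232,245)): print('f',d)
for d in darks(c,72,(230,150,325,190),75): print('K',d)
E
```

```text
t 21.25 pos [ 513.7 -166.3  215.7] F [ 0.6  0.3 -0.7] w 68.5
k ([60, 21, 11, 12, 111], array([205. , 231.2]), array([386.9, 263. ,  22. ]))
f ([45, 0, 16, 13, 127], array([192.9, 210. ]), array([446. , 294.2,  44. ]))
f ([78, 19, 8, 9, 51], array([220.6, 227.2]), array([398. , 217.3,  44. ]))
K ([86, 0, 9, 40, 96], array([322.4, 164.8]), array([565.4, -61.6,  72. ]))
K ([27, 12, 13, 13, 120], array([263.2, 168. ]), array([557.5,  99.5,  72. ]))
K ([73, 15, 13, 14, 149], array([308.9, 171.2]), array([547.9, -24.4,  72. ]))
```

View pics/t7c.png

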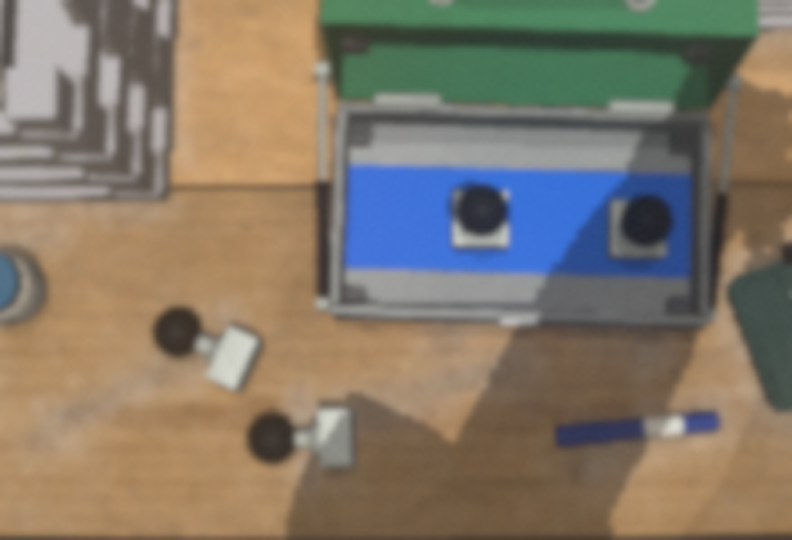

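Request:
{"method": "move_arm", "body": {
  "moves": [
    [0.8,-0.016,0.06,0,0],
    [0.8,-0.018,0.06,0,0],
    [0.8,-0.018,0.06,0,0],
    [0.8,-0.018,0.06,0,0],
    [0.8,-0.018,0.06,0,0]
  ]
}}

```text
t: 21.92
position: [424.6, 135.7, 216.2]
orientation: [[0.999, 0.001, 0.032], [-0.032, 0.0, 0.999], [0.001, -1.0, 0.0]]
contact_force: [1.1, 0.6, -0.2]
grip_width: 68.4
```

Request:
{"method": "move_arm", "body": {
  "moves": [
    [0.8,-0.018,0.06,0,0],
    [0.8,-0.02,0.06,-0.03,1],
    [0.8,0,0.01,-0.05,1],
    [0.8,0,0,-0.05,0],
    [0.8,0,0,-0.03,0]
  ]
}}

```text
t: 22.55
position: [388.1, 257.3, 57.2]
orientation: [[1.0, -0.002, -0.005], [0.005, -0.001, 1.0], [-0.002, -1.0, -0.001]]
contact_force: [0.4, 0.5, 0.1]
grip_width: 68.2
```

```bash
python3 - <<'E'
from h import *
o=st(); side('s16',(150,130,270,230),6)
E
```

```text
t 22.55 pos [388.1 257.3  57.2] F [0.4 0.5 0.1] w 68.2
```

View pics/s16.png

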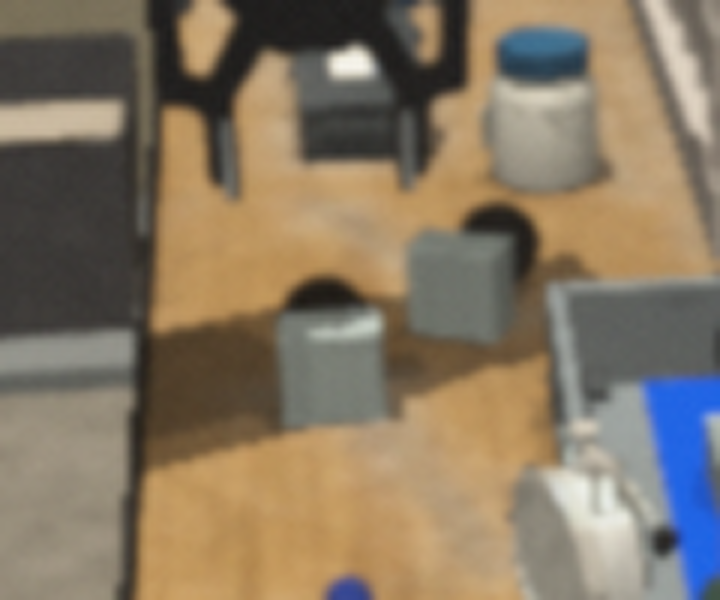

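Request:
{"method": "move_arm", "body": {
  "moves": [
    [0.68,-0.001,0.0055,-0.03,0],
    [0.68,0,0,-0.02,0],
    [0.68,0,0,-0.013,0],
    [0.68,0,0,-0.01,0],
    [0.68,0,0,0,0]
  ]
}}

```text
t: 23.22
position: [389.0, 262.0, -14.1]
orientation: [[1.0, -0.0, -0.002], [0.002, -0.0, 1.0], [-0.0, -1.0, -0.0]]
contact_force: [-0.6, 1.0, 0.9]
grip_width: 58.0
```

Request:
{"method": "move_arm", "body": {
  "moves": [
    [0,0,0,0,0],
    [0,0,0,0,0],
    [0,0,0,0,0],
    [0,0,0,0,0],
    [0,0,0,0,0]
  ]
}}

```text
t: 23.85
position: [389.5, 262.4, -13.7]
orientation: [[1.0, 0.001, -0.002], [0.002, 0.001, 1.0], [0.001, -1.0, 0.001]]
contact_force: [-1.2, 4.6, 5.6]
grip_width: 37.7
```

Request:
{"method": "move_arm", "body": {
  "moves": [
    [0,0,0,0.015,0],
    [0,0,0,0.015,0],
    [0,0,0,0.015,0],
    [0,0,0,0.007,0],
    [0.44,0,0,0,0]
  ]
}}

```text
t: 24.48
position: [389.1, 261.7, 37.8]
orientation: [[1.0, -0.0, -0.001], [0.001, -0.0, 1.0], [-0.0, -1.0, -0.0]]
contact_force: [0.6, -0.0, -4.3]
grip_width: 37.3
```

Request:
{"method": "move_arm", "body": {
  "moves": [
    [0.45,0,0,0,0],
    [0.455,0,0,0,0],
    [0.46,0,0,0,0],
    [0.46,0,0,0,0],
    [0.46,0,0,0,0]
  ]
}}

```text
t: 25.1
position: [389.1, 261.9, 37.9]
orientation: [[1.0, -0.0, -0.002], [0.002, -0.0, 1.0], [-0.0, -1.0, -0.0]]
contact_force: [-0.1, -0.2, -4.1]
grip_width: 39.3
```

```bash
python3 - <<'E'
from h import *
o=st(); side('s17',(150,130,270,230),6)
E
```

```text
t 25.1 pos [389.1 261.9  37.9] F [-0.1 -0.2 -4.1] w 39.3
```

View pics/s17.png

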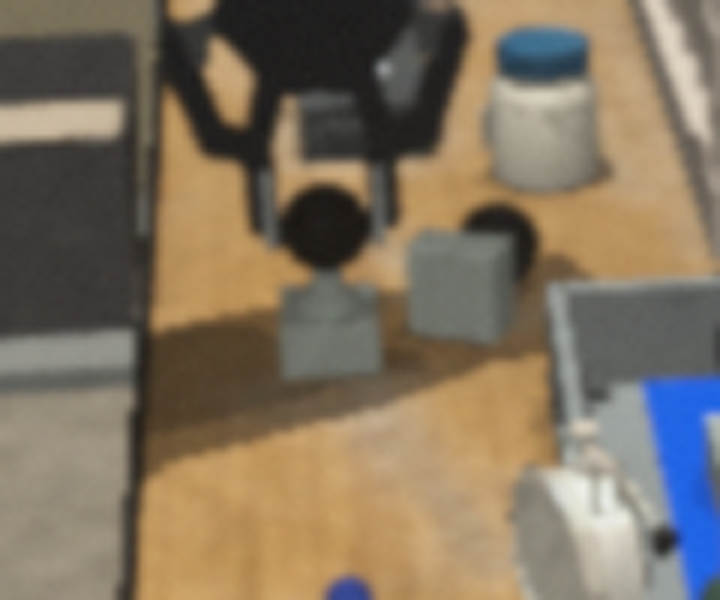

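Request:
{"method": "move_arm", "body": {
  "moves": [
    [0,0,0,0.04,0],
    [0,0,-0.02,0.045,0],
    [0,0.01,-0.04,0,-1],
    [0,0.01,-0.05,0,-1],
    [0,0.02,-0.05,0,0]
  ]
}}

```text
t: 25.78
position: [428.9, 100.7, 123.3]
orientation: [[0.999, 0.001, 0.033], [-0.033, 0.0, 0.999], [0.0, -1.0, 0.0]]
contact_force: [1.0, 0.2, -3.8]
grip_width: 36.8
```

Request:
{"method": "move_arm", "body": {
  "moves": [
    [0,0.03,-0.04,0,0],
    [0,0.04,-0.025,0,0],
    [0,0.04,0,0,0],
    [0,0.0185,0,0,0],
    [0,0,0,0,0]
  ]
}}

```text
t: 26.4
position: [558.5, 36.7, 122.2]
orientation: [[0.999, -0.001, 0.034], [-0.034, 0.0, 0.999], [-0.001, -1.0, -0.0]]
contact_force: [-0.6, 0.1, -4.1]
grip_width: 36.8
```

```bash
python3 - <<'E'
from h import *
o=st(); side('s18',(200,110,320,230),5)
E
```

```text
t 26.4 pos [558.5  36.7 122.2] F [-0.6  0.1 -4.1] w 36.8
```

View pics/s18.png

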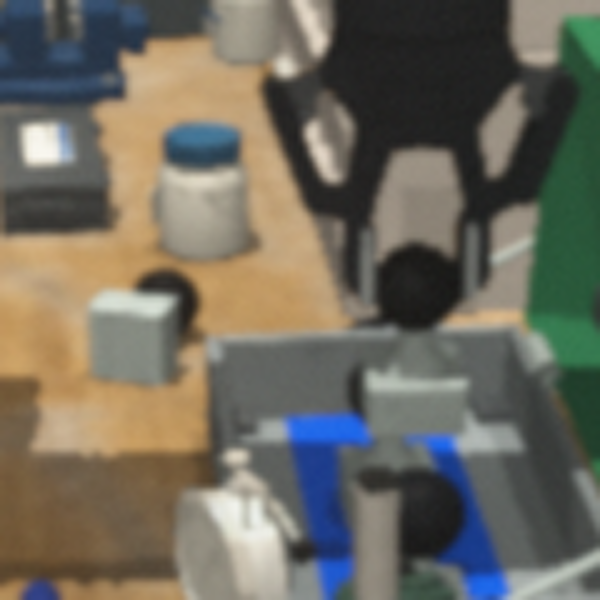

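Request:
{"method": "move_arm", "body": {
  "moves": [
    [0,-0.001,0,-0.03,0],
    [0,0,0,-0.03,0],
    [0.44,0,0,-0.01,0],
    [0.45,0,0,-0.008,0],
    [0.45,0,0,0,0]
  ]
}}

```text
t: 27.08
position: [556.8, 36.9, 45.5]
orientation: [[0.999, 0.001, 0.033], [-0.033, -0.0, 0.999], [0.001, -1.0, -0.0]]
contact_force: [0.3, -0.5, -2.7]
grip_width: 38.5
```

Request:
{"method": "move_arm", "body": {
  "moves": [
    [0.455,0,0,-0.003,0],
    [0.455,0,0,-0.003,0],
    [0.455,0,0,-0.002,0],
    [0.455,0,0,0,0],
    [0.455,0,0,0,0]
  ]
}}

```text
t: 27.7
position: [557.5, 37.2, 39.5]
orientation: [[0.999, 0.003, 0.033], [-0.033, 0.0, 0.999], [0.003, -1.0, 0.0]]
contact_force: [-5.2, 1.4, 14.3]
grip_width: 38.8
```

Landed. Release and rise.

Request:
{"method": "move_arm", "body": {
  "moves": [
    [0.455,0,0,0.001,0],
    [0.46,0,0,0,0],
    [0.48,0,0,0,0],
    [0.52,0,0,0,0],
    [0.6,0,0,0,0]
  ]
}}

```text
t: 28.32
position: [556.8, 36.8, 37.9]
orientation: [[0.999, 0.0, 0.033], [-0.033, -0.0, 0.999], [0.0, -1.0, -0.0]]
contact_force: [0.6, 0.3, -0.0]
grip_width: 51.5
```

Request:
{"method": "move_arm", "body": {
  "moves": [
    [0.7,0,0,0.03,0],
    [0.8,0,0,0.06,0],
    [0.8,-0.01,0,0.06,0],
    [0.8,-0.03,-0.06,0.03,0],
    [0.8,0,-0.06,0,0]
  ]
}}

```text
t: 28.95
position: [521.1, -74.6, 216.5]
orientation: [[1.0, 0.005, 0.031], [-0.031, -0.001, 1.0], [0.005, -1.0, -0.001]]
contact_force: [1.8, 1.2, -0.4]
grip_width: 68.3
```

Request:
{"method": "move_arm", "body": {
  "moves": [
    [0.8,0,-0.06,0,0],
    [0.8,0,-0.04,0,0],
    [0.8,0,0,0,0],
    [0.8,0,0,0,0],
    [0.8,0,0,0,0]
  ]
}}

```text
t: 29.58
position: [521.2, -173.1, 213.6]
orientation: [[0.999, 0.0, 0.032], [-0.032, 0.0, 0.999], [0.0, -1.0, 0.0]]
contact_force: [0.3, 0.3, 0.3]
grip_width: 68.4
```

```bash
python3 - <<'E'
from h import *
o=st(); c=snap('top','t8')
im=c['image'][110:260,130:350]; cv2.imwrite('pics/t8c.png',cv2.cvtColor(cv2.resize(im,None,fx=3.6,fy=3.6,interpolation=cv2.INTER_CUBIC),cv2.COLOR_RGB2BGR))
for d in darks(c,22,(140,190,232,245),75): print('k',d)
for d in whites(c,44,(140,190,232,245)): print('f',d)
for d in darks(c,72,(230,150,325,190),75): print('K',d)
print('gk',onz(c,179.4,201.7,22))
E
```

```text
t 29.575 pos [ 521.2 -173.1  213.6] F [0.3 0.3 0.3] w 68.4
k ([34, 6, 11, 12, 102], array([178.8, 201.5]), array([470.9, 338.1,  22. ]))
f ([45, 11, 16, 17, 153], array([193.3, 208.8]), array([449.3, 293.1,  44. ]))
K ([86, 0, 9, 40, 93], array([322.3, 164.5]), array([566.3, -61.4,  72. ]))
K ([27, 12, 13, 13, 123], array([263.2, 168. ]), array([557.6,  99.4,  72. ]))
K ([48, 13, 13, 12, 125], array([284.3, 168.3]), array([556.2,  42.2,  72. ]))
K ([73, 15, 13, 14, 150], array([308.9, 171.3]), array([547.9, -24.5,  72. ]))
gk [470.4 336.5  22. ]
```

View pics/t8c.png

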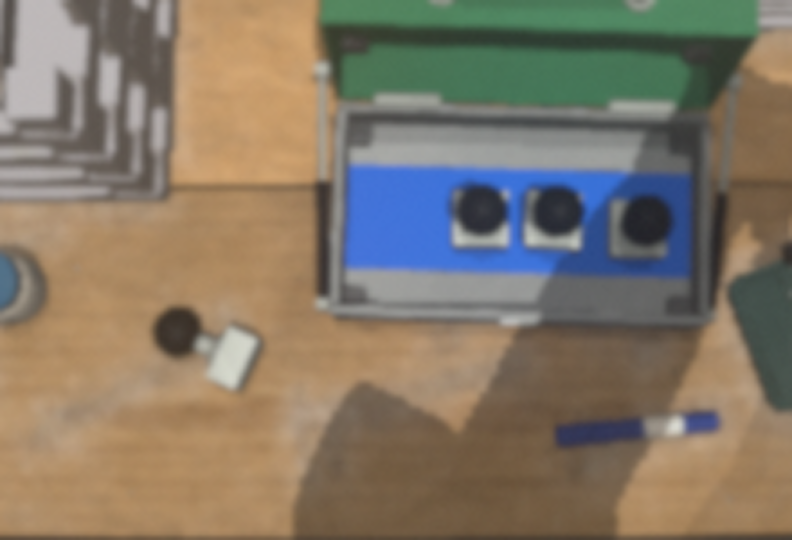

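Request:
{"method": "move_arm", "body": {
  "moves": [
    [0.8,-0.005,0.06,0,-3],
    [0.8,-0.005,0.06,0,-3],
    [0.8,-0.005,0.06,0,-3],
    [0.8,-0.005,0.06,0,-3],
    [0.8,-0.005,0.06,0,-3]
  ]
}}

```text
t: 30.25
position: [495.4, 128.6, 213.9]
orientation: [[0.957, 0.001, 0.291], [-0.291, 0.0, 0.957], [0.001, -1.0, 0.0]]
contact_force: [0.8, -0.3, -0.2]
grip_width: 68.1
```

Request:
{"method": "move_arm", "body": {
  "moves": [
    [0.8,-0.006,0.06,0,-3],
    [0.8,-0.006,0.06,0,-3],
    [0.8,-0.006,0.06,0,-2.6],
    [0.8,-0.007,0.03,-0.04,0],
    [0.8,0,0,-0.05,0]
  ]
}}

```text
t: 30.88
position: [470.2, 339.3, 123.2]
orientation: [[0.905, 0.002, 0.426], [-0.426, 0.002, 0.905], [0.001, -1.0, 0.002]]
contact_force: [0.7, 0.0, -0.9]
grip_width: 68.6
```

Request:
{"method": "move_arm", "body": {
  "moves": [
    [0.7,0,0,-0.05,0],
    [0.7,0,0,-0.01,0],
    [0.7,0,0,0,0],
    [0.7,0,0,0,0],
    [0.7,0,0,0,0]
  ]
}}

```text
t: 31.5
position: [472.1, 336.2, 65.2]
orientation: [[0.902, 0.003, 0.431], [-0.431, 0.001, 0.902], [0.002, -1.0, 0.002]]
contact_force: [-0.8, 0.5, -0.1]
grip_width: 59.8
```

```bash
python3 - <<'E'
from h import *
o=st(); side('s20',(150,110,270,210),6)
E
```

```text
t 31.5 pos [472.1 336.2  65.2] F [-0.8  0.5 -0.1] w 59.8
```

View pics/s20.png

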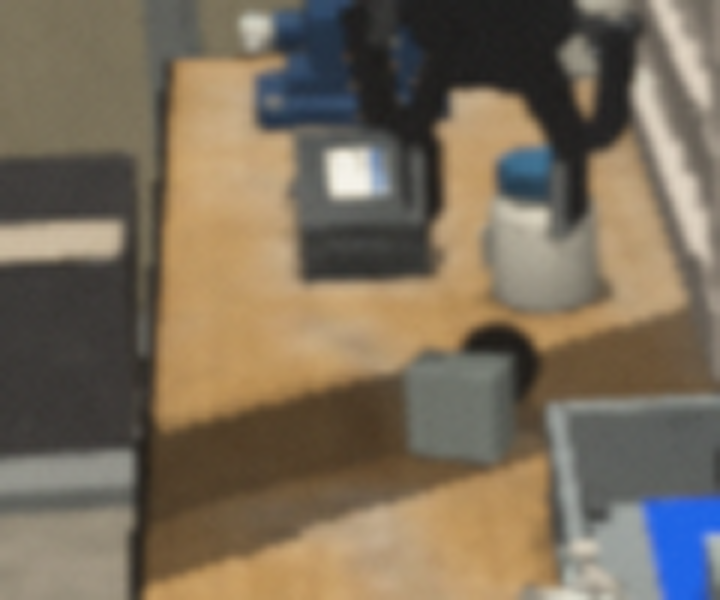

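Aligned; descend to TCP −15 and grip.

Request:
{"method": "move_arm", "body": {
  "moves": [
    [0.7,-0.001,0.001,-0.03,0],
    [0.7,0,0,-0.03,0],
    [0.7,0,0,-0.013,0],
    [0.7,0,0,-0.007,0],
    [0.7,0,0,0,0]
  ]
}}

```text
t: 32.17
position: [470.5, 337.0, -16.1]
orientation: [[0.902, 0.0, 0.431], [-0.431, 0.0, 0.902], [0.0, -1.0, 0.0]]
contact_force: [-0.4, 0.0, 1.3]
grip_width: 59.7
```

Request:
{"method": "move_arm", "body": {
  "moves": [
    [0,0,0,0,0],
    [0,0,0,0,0],
    [0,0,0,0,0],
    [0,0,0,0,0],
    [0,0,0,0,0]
  ]
}}

```text
t: 32.8
position: [470.9, 337.5, -15.9]
orientation: [[0.903, 0.002, 0.431], [-0.431, 0.001, 0.903], [0.001, -1.0, 0.002]]
contact_force: [2.9, 4.1, 5.6]
grip_width: 37.6
```

Request:
{"method": "move_arm", "body": {
  "moves": [
    [0,0,0,0.015,0],
    [0,0,0,0.015,0],
    [0,0,0,0.015,0],
    [0,0,0,0.008,0],
    [0.44,0,0,0,0]
  ]
}}

```text
t: 33.42
position: [470.5, 337.0, 37.3]
orientation: [[0.902, 0.001, 0.431], [-0.431, 0.001, 0.902], [0.001, -1.0, 0.001]]
contact_force: [-0.4, 0.1, -4.7]
grip_width: 37.2
```

Request:
{"method": "move_arm", "body": {
  "moves": [
    [0.45,0,0,0,0],
    [0.455,0,0,0,0],
    [0.46,0,0,0,0],
    [0.46,0,0,0,0],
    [0.46,0,0,0,0]
  ]
}}

```text
t: 34.05
position: [470.1, 336.8, 36.4]
orientation: [[0.903, -0.0, 0.431], [-0.431, -0.0, 0.903], [-0.0, -1.0, -0.0]]
contact_force: [-1.4, 0.3, -3.9]
grip_width: 39.2
```

```bash
python3 - <<'E'
from h import *
o=st(); side('s21',(150,110,270,210),6)
E
```

```text
t 34.05 pos [470.1 336.8  36.4] F [-1.4  0.3 -3.9] w 39.2
```

View pics/s21.png

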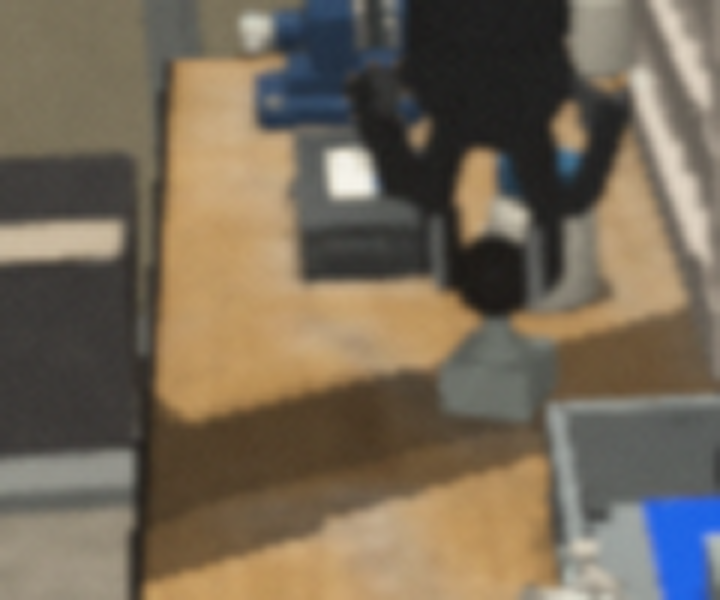

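Request:
{"method": "move_arm", "body": {
  "moves": [
    [0,0,0,0.04,0],
    [0,0,-0.02,0.045,4],
    [0,0,-0.05,0,5],
    [0,0,-0.05,0,5],
    [0,0.01,-0.04,0,5]
  ]
}}

```text
t: 34.72
position: [479.6, 175.3, 121.9]
orientation: [[0.994, 0.0, 0.11], [-0.11, -0.0, 0.994], [0.0, -1.0, -0.0]]
contact_force: [2.0, -0.0, -3.0]
grip_width: 37.1
```

Request:
{"method": "move_arm", "body": {
  "moves": [
    [0,0.03,-0.018,0,4.6],
    [0,0.03,0,0,0],
    [0,0.021,0,0,0],
    [0,0,0,0,0],
    [0,0,0,0,0]
  ]
}}

```text
t: 35.35
position: [560.4, 158.9, 121.3]
orientation: [[0.999, -0.001, 0.033], [-0.033, -0.0, 0.999], [-0.001, -1.0, -0.0]]
contact_force: [-0.6, 0.3, -4.1]
grip_width: 36.9
```

```bash
python3 - <<'E'
from h import *
o=st(); side('s22',(200,110,320,230),5)
E
```

```text
t 35.35 pos [560.4 158.9 121.3] F [-0.6  0.3 -4.1] w 36.9
```

View pics/s22.png

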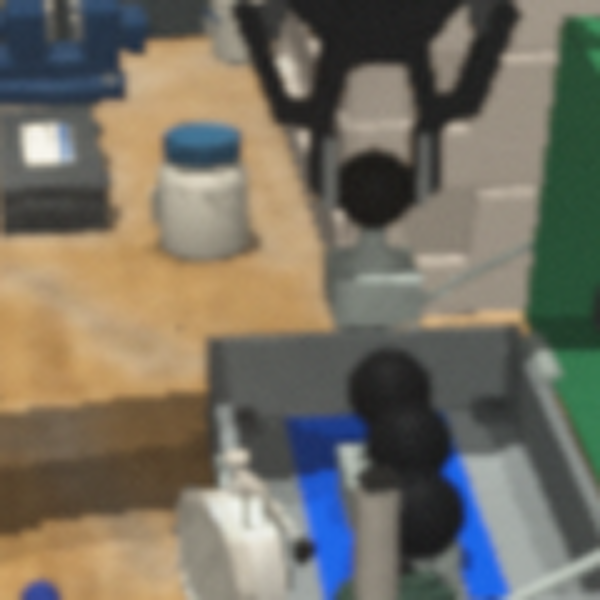

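Request:
{"method": "move_arm", "body": {
  "moves": [
    [0,0,0,-0.03,0],
    [0,0,0,-0.03,0],
    [0.44,0,0,-0.01,0],
    [0.45,0,0,-0.005,0],
    [0.45,0,0,0,0]
  ]
}}

```text
t: 36.02
position: [561.5, 159.0, 47.2]
orientation: [[0.999, 0.001, 0.033], [-0.033, 0.0, 0.999], [0.001, -1.0, 0.0]]
contact_force: [0.8, 0.5, -3.7]
grip_width: 38.5
```

Request:
{"method": "move_arm", "body": {
  "moves": [
    [0.455,0,0,-0.003,0],
    [0.455,0,0,-0.003,0],
    [0.455,0,0,-0.002,0],
    [0.455,0,0,0,0],
    [0.455,0,0,0,0]
  ]
}}

```text
t: 36.65
position: [561.9, 159.7, 40.6]
orientation: [[0.999, 0.003, 0.033], [-0.033, 0.002, 0.999], [0.003, -1.0, 0.002]]
contact_force: [-3.8, 2.9, 12.5]
grip_width: 38.7
```

Request:
{"method": "move_arm", "body": {
  "moves": [
    [0.455,0,0,0.001,0],
    [0.46,0,0,0,0],
    [0.48,0,0,0,0],
    [0.52,0,0,0,0],
    [0.6,0,0,0,0]
  ]
}}

```text
t: 37.28
position: [561.1, 158.7, 39.3]
orientation: [[0.999, -0.0, 0.033], [-0.033, -0.0, 0.999], [-0.0, -1.0, -0.0]]
contact_force: [1.0, 0.9, -0.9]
grip_width: 51.2
```

Request:
{"method": "move_arm", "body": {
  "moves": [
    [0.6,0,0,0.03,0],
    [0.6,0,0,0.06,0],
    [0.5,-0.01,0,0.06,0],
    [0.5,-0.03,-0.06,0.06,0],
    [0.5,0,-0.06,0.04,0]
  ]
}}

```text
t: 37.9
position: [529.3, 65.0, 268.1]
orientation: [[1.0, 0.002, 0.031], [-0.031, -0.0, 1.0], [0.002, -1.0, -0.0]]
contact_force: [1.6, -0.5, -0.3]
grip_width: 42.5
```

Request:
{"method": "move_arm", "body": {
  "moves": [
    [0.5,0,-0.06,0,0],
    [0.5,0,-0.06,0,0],
    [0.5,0,-0.06,0,0],
    [0.5,0,-0.03,0,0],
    [0.5,0,0,0,0]
  ]
}}

```text
t: 38.52
position: [530.1, -146.9, 265.3]
orientation: [[0.999, -0.001, 0.037], [-0.037, 0.0, 0.999], [-0.001, -1.0, 0.0]]
contact_force: [-0.6, -0.1, -0.4]
grip_width: 42.7
```

```bash
python3 - <<'E'
from h import *
o=st(); c=snap('top','t9')
im=c['image'][70:220,130:350]; cv2.imwrite('pics/t9c.png',cv2.cvtColor(cv2.resize(im,None,fx=3.6,fy=3.6,interpolation=cv2.INTER_CUBIC),cv2.COLOR_RGB2BGR))
for d in darks(c,72,(230,150,325,190),75): print('K',d)
s=snap('side','s23')
bar=(682,63.5,262)
print('predbar',proj(c,bar),proj(s,bar))
E
```

```text
t 38.525 pos [ 530.1 -146.9  265.3] F [-0.6 -0.1 -0.4] w 42.7
K ([86, 0, 9, 40, 91], array([322.2, 164.5]), array([566.2, -61.3,  72. ]))
K ([4, 11, 13, 13, 125], array([239.9, 166.8]), array([561.2, 162.4,  72. ]))
K ([27, 12, 13, 13, 127], array([263.2, 168. ]), array([557.5,  99.5,  72. ]))
K ([48, 13, 14, 13, 142], array([284.6, 168.6]), array([555.4,  41.4,  72. ]))
K ([73, 15, 13, 14, 149], array([308.9, 171.2]), array([547.9, -24.4,  72. ]))
predbar [280.9 100.8] [337.8 111.2]
```

View pics/t9c.png

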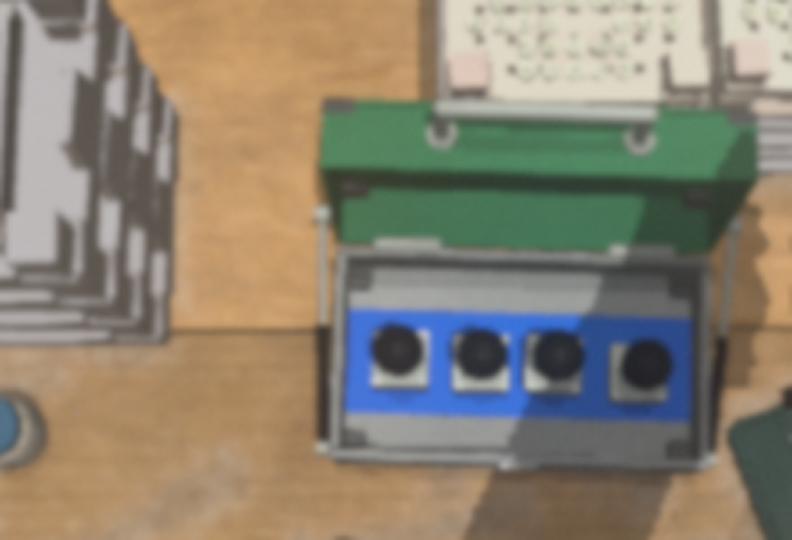

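View pics/s23.png

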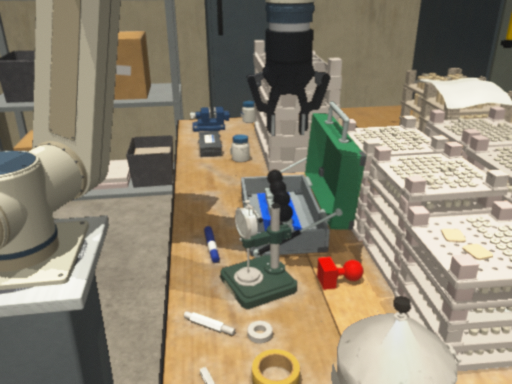

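```bash
python3 - <<'E'
from h import *
c=read_camera('top'); s=read_camera('side')
im=s['image'][60:200,300:440]; cv2.imwrite('pics/s24c.png',cv2.cvtColor(cv2.resize(im,None,fx=5,fy=5,interpolation=cv2.INTER_CUBIC),cv2.COLOR_RGB2BGR))
for p in ((252,98),(252,60),(328,98)):
  for z in (100,150,200,250,300):
    w=onz(c,*p,z); print(p,z,w,proj(s,w))
E
```

```text
(252, 98) 100 [744.5 128.4 100. ] [350.9 167.2]
(252, 98) 150 [727.3 128.4 150. ] [345.5 148.4]
(252, 98) 200 [710.2 128.5 200. ] [339.9 128.7]
(252, 98) 250 [693.  128.5 250. ] [334.1 108.2]
(252, 98) 300 [675.9 128.6 300. ] [328.1  86.9]
(252, 60) 100 [853.5 127.6 100. ] [394.  164.8]
(252, 60) 150 [830.8 127.7 150. ] [387.2 146.2]
(252, 60) 200 [808.1 127.8 200. ] [380.3 126.8]
(252, 60) 250 [785.4 127.9 250. ] [373.  106.5]
(252, 60) 300 [762.7 127.9 300. ] [365.5  85.4]
(328, 98) 100 [744.  -77.2 100. ] [381.6 205.4]
(328, 98) 150 [726.8 -66.8 150. ] [374.  181.7]
(328, 98) 200 [709.7 -56.3 200. ] [366.3 157.3]
(328, 98) 250 [692.6 -45.8 250. ] [358.4 132.2]
(328, 98) 300 [675.5 -35.3 300. ] [350.2 106.3]
```

View pics/s24c.png

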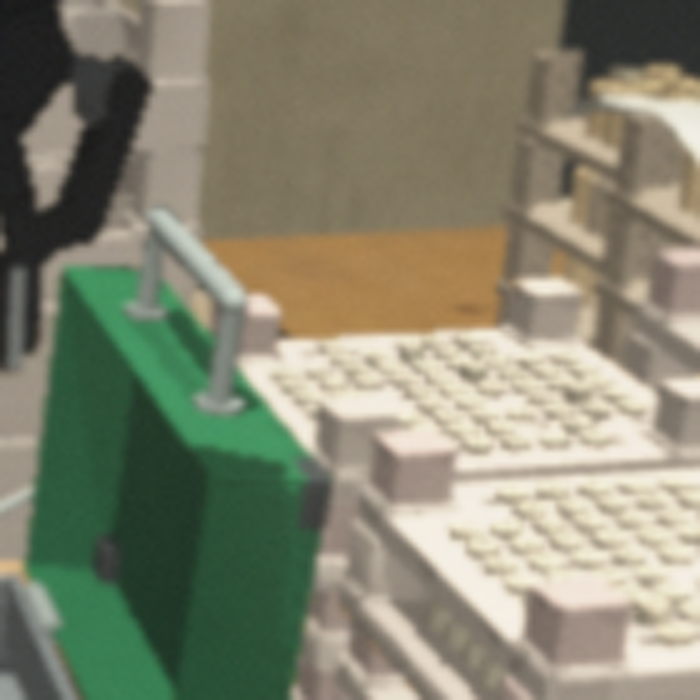

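Request:
{"method": "move_arm", "body": {
  "moves": [
    [0.5,0,0.03,0.02,0],
    [0.5,0.03,0.05,0,0],
    [0.5,0.04,0.05,0,0],
    [0.5,0.04,0.05,0,0],
    [0.5,0.042,0.03,0,0]
  ]
}}

```text
t: 39.35
position: [680.8, 67.1, 286.6]
orientation: [[1.0, 0.001, 0.03], [-0.03, 0.0, 1.0], [0.001, -1.0, 0.0]]
contact_force: [1.3, -0.8, -0.0]
grip_width: 42.8
```

Request:
{"method": "move_arm", "body": {
  "moves": [
    [0.5,0,0,0,0],
    [0.5,0,0,0,0],
    [0.5,0,0,0,0],
    [0.5,0,0,0,0],
    [0.5,0,0,0,0]
  ]
}}

```text
t: 39.98
position: [680.1, 62.2, 286.6]
orientation: [[0.999, 0.001, 0.034], [-0.034, -0.0, 0.999], [0.001, -1.0, -0.0]]
contact_force: [-0.1, 0.8, 0.2]
grip_width: 42.4
```

```bash
python3 - <<'E'
from h import *
o=st(); side('s25',(270,40,400,160),5)
E
```

```text
t 39.975 pos [680.1  62.2 286.6] F [-0.1  0.8  0.2] w 42.4
```

View pics/s25.png

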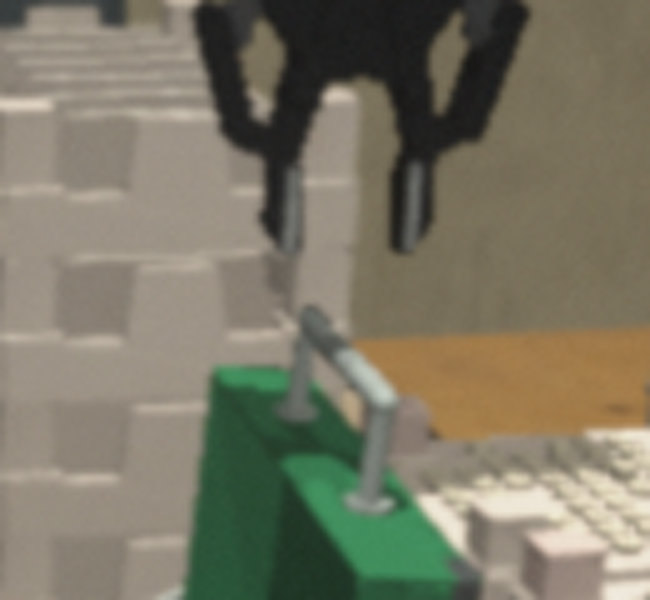

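Request:
{"method": "move_arm", "body": {
  "moves": [
    [0.5,0,0,-0.02,0],
    [0.5,0,0,-0.02,0],
    [0.5,0,0,-0.014,0],
    [0.5,0,0,-0.01,0],
    [0.5,0,0,0,0]
  ]
}}

```text
t: 40.65
position: [680.2, 62.8, 221.4]
orientation: [[0.999, -0.001, 0.033], [-0.033, 0.0, 0.999], [-0.001, -1.0, 0.0]]
contact_force: [-0.3, -0.3, -0.0]
grip_width: 42.4
```

Request:
{"method": "move_arm", "body": {
  "moves": [
    [0,0,0,0,0],
    [0,0,0,0,0],
    [0,0,0,0,0],
    [0,0,0,0,0],
    [0,0,0,0,0]
  ]
}}

```text
t: 41.28
position: [681.2, 62.8, 222.9]
orientation: [[0.999, 0.003, 0.033], [-0.033, -0.0, 0.999], [0.003, -1.0, 0.0]]
contact_force: [2.9, 0.2, 5.6]
grip_width: 10.2
```

Request:
{"method": "move_arm", "body": {
  "moves": [
    [0,-0.0115,0,0.002,0],
    [0,-0.0115,0,0.0013,0],
    [0,-0.0116,0.001,0.0007,0],
    [0,-0.0116,0,0.0001,0],
    [0,-0.0116,0.001,-0.0006,0]
  ]
}}

```text
t: 41.9
position: [622.9, 64.9, 226.2]
orientation: [[0.999, 0.002, 0.033], [-0.033, -0.0, 0.999], [0.002, -1.0, 0.0]]
contact_force: [1.6, -1.5, 6.6]
grip_width: 9.6
```

Request:
{"method": "move_arm", "body": {
  "moves": [
    [0,-0.0116,0,-0.0012,0],
    [0,-0.0115,0.001,-0.0019,0],
    [0,-0.0114,0,-0.0025,0],
    [0,-0.0112,0,-0.0031,0],
    [0,-0.011,0.001,-0.0037,0]
  ]
}}

```text
t: 42.52
position: [565.0, 66.8, 213.0]
orientation: [[0.999, -0.0, 0.033], [-0.033, -0.0, 0.999], [-0.0, -1.0, -0.0]]
contact_force: [2.1, -0.6, 1.0]
grip_width: 10.2
```

Request:
{"method": "move_arm", "body": {
  "moves": [
    [0,-0.0108,0,-0.0043,0],
    [0,-0.0105,0.001,-0.0049,0],
    [0,-0.0103,0,-0.0055,0],
    [0,-0.0099,0,-0.006,0],
    [0,-0.0096,0.001,-0.0066,0]
  ]
}}

```text
t: 43.15
position: [514.1, 68.5, 185.0]
orientation: [[0.999, -0.0, 0.034], [-0.034, -0.001, 0.999], [-0.0, -1.0, -0.001]]
contact_force: [5.0, -2.2, -4.9]
grip_width: 9.9
```

Request:
{"method": "move_arm", "body": {
  "moves": [
    [0,-0.0092,0,-0.0071,0],
    [0,-0.0088,0,-0.0076,0],
    [0,-0.0084,0.001,-0.0081,0],
    [0,-0.0079,0,-0.0085,0],
    [0,-0.0075,0,-0.0089,0]
  ]
}}

```text
t: 43.78
position: [472.7, 70.0, 144.9]
orientation: [[0.999, 0.001, 0.033], [-0.033, 0.0, 0.999], [0.0, -1.0, 0.001]]
contact_force: [7.5, 2.9, -3.8]
grip_width: 10.0
```

Request:
{"method": "move_arm", "body": {
  "moves": [
    [0,-0.007,0,-0.0093,0],
    [0,-0.0064,0.001,-0.0097,0],
    [0,-0.0059,0,-0.01,0],
    [0,-0.0053,0,-0.0103,0],
    [0,-0.0047,0,-0.0106,0]
  ]
}}

```text
t: 44.4
position: [444.3, 71.0, 95.2]
orientation: [[0.999, 0.002, 0.033], [-0.033, 0.001, 0.999], [0.002, -1.0, 0.001]]
contact_force: [12.2, 3.0, -5.7]
grip_width: 9.8
```

Request:
{"method": "move_arm", "body": {
  "moves": [
    [0,-0.0042,0,-0.0109,0],
    [0,-0.0036,0,-0.0111,0],
    [0,-0.0029,0,-0.0113,0],
    [0,-0.0023,0,-0.0114,0],
    [0,-0.001,0,-0.006,0]
  ]
}}

```text
t: 45.02
position: [431.8, 71.4, 45.0]
orientation: [[0.999, 0.005, 0.033], [-0.033, 0.002, 0.999], [0.005, -1.0, 0.002]]
contact_force: [10.1, 4.9, 4.1]
grip_width: 10.0
```

Request:
{"method": "move_arm", "body": {
  "moves": [
    [0,0,0,-0.003,0],
    [0,0,0,-0.002,0],
    [0,0,0,-0.002,0],
    [0,0,0,-0.002,0],
    [0,0,0,0,0]
  ]
}}

```text
t: 45.65
position: [431.1, 71.3, 37.6]
orientation: [[0.999, 0.004, 0.033], [-0.033, 0.001, 0.999], [0.004, -1.0, 0.001]]
contact_force: [1.8, 4.3, 22.7]
grip_width: 10.1
```

Request:
{"method": "move_arm", "body": {
  "moves": [
    [0,0,0,0,0],
    [0,0,0,0,0],
    [0.3,0,0,0,0],
    [0.5,0,0,0,0],
    [0.5,0,0,0,0]
  ]
}}

```text
t: 46.28
position: [424.0, 71.0, 34.3]
orientation: [[0.999, -0.01, 0.033], [-0.033, -0.0, 0.999], [-0.01, -1.0, -0.0]]
contact_force: [-16.8, 0.4, 5.7]
grip_width: 42.5
```

```bash
python3 - <<'E'
from h import *
o=st(); side('s26',(190,110,340,250),5)
E
```

```text
t 46.275 pos [424.   71.   34.3] F [-16.8   0.4   5.7] w 42.5
```

View pics/s26.png

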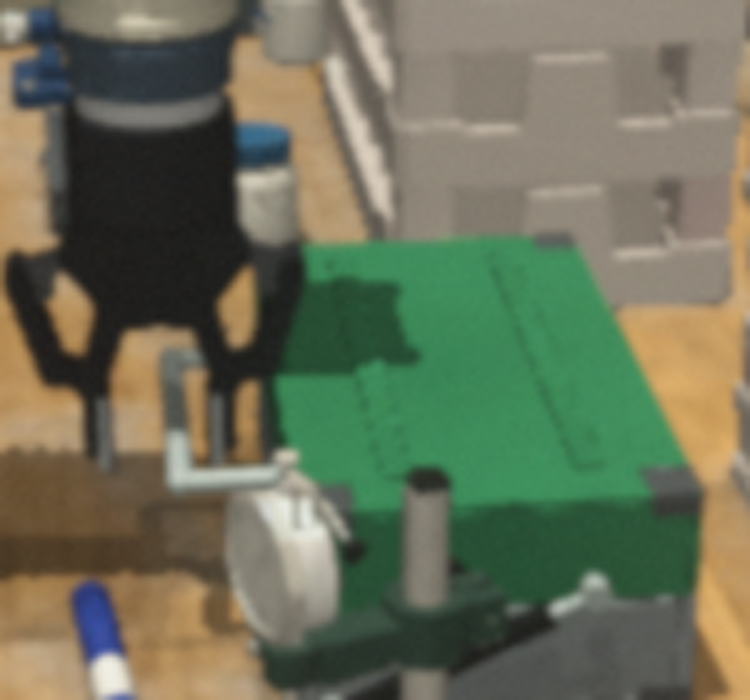

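Request:
{"method": "move_arm", "body": {
  "moves": [
    [0.3,0,0,0.002,0],
    [0.3,0,0,0.002,0],
    [0.3,0,0,0.002,0],
    [0.3,0,0,0,0],
    [0.3,0,0,0,0]
  ]
}}

```text
t: 46.95
position: [429.8, 70.8, 41.9]
orientation: [[0.999, 0.0, 0.033], [-0.033, 0.0, 0.999], [0.0, -1.0, 0.0]]
contact_force: [-0.7, 0.2, 0.7]
grip_width: 25.5
```

Free of contact. Rise straight up, then move clear.

Request:
{"method": "move_arm", "body": {
  "moves": [
    [0.3,0,0,0.01,0],
    [0.3,0,0,0.02,0],
    [0.3,0,0,0.02,0],
    [0.3,0,0,0.03,0],
    [0.3,0,0,0.06,0]
  ]
}}

```text
t: 47.58
position: [428.5, 70.8, 182.3]
orientation: [[0.999, -0.003, 0.033], [-0.033, 0.0, 0.999], [-0.003, -1.0, 0.0]]
contact_force: [1.4, 0.1, 0.3]
grip_width: 25.7
```

Request:
{"method": "move_arm", "body": {
  "moves": [
    [0.3,0,0.06,0.05,0],
    [0.3,-0.01,0.06,0,0],
    [0.3,-0.02,0.06,0,0],
    [0.3,-0.02,0.06,0,0],
    [0.3,-0.02,0.06,0,0]
  ]
}}

```text
t: 48.2
position: [359.4, 358.5, 222.8]
orientation: [[0.999, 0.001, 0.033], [-0.033, 0.001, 0.999], [0.001, -1.0, 0.001]]
contact_force: [0.8, 1.2, -0.5]
grip_width: 25.5
```

Request:
{"method": "move_arm", "body": {
  "moves": [
    [0.3,0,0.05,0,0],
    [0.3,0,0,0,0],
    [0.3,0,0,0,0],
    [0.3,0,0,0,0],
    [0.3,0,0,0,0]
  ]
}}

```text
t: 48.82
position: [360.8, 405.8, 222.3]
orientation: [[0.999, 0.0, 0.035], [-0.035, 0.0, 0.999], [0.0, -1.0, 0.0]]
contact_force: [-0.8, -0.3, 0.2]
grip_width: 25.3
```

```bash
python3 - <<'E'
from h import *
o=st(); s=side('s27',(190,110,340,250),5); c=snap('top','t10')
a=cv2.imread('pics/side0.png').astype(int); b=cv2.cvtColor(s['image'],cv2.COLOR_RGB2BGR).astype(int)
d=np.abs(a-b).max(2)[140:260,215:340]; print('diff lid px',(d>40).sum(), np.argwhere(d>40)[:10].tolist())
hsv=cv2.cvtColor(c['image'],cv2.COLOR_RGB2HSV); m=cv2.inRange(hsv,(60,100,40),(90,255,255))
n,l,st_,ce=cv2.connectedComponentsWithStats(m); k=1+st_[1:,4].argmax(); print(st_[k],ce[k])
E
```

```text
t 48.825 pos [360.8 405.8 222.3] F [-0.8 -0.3  0.2] w 25.3
diff lid px 368 [[3, 18], [4, 17], [4, 18], [4, 19], [4, 20], [5, 17], [5, 18], [5, 19], [5, 20], [5, 21]]
[ 222  137  108   62 5681] [277.34571378 167.95757789]
```

View pics/s27.png

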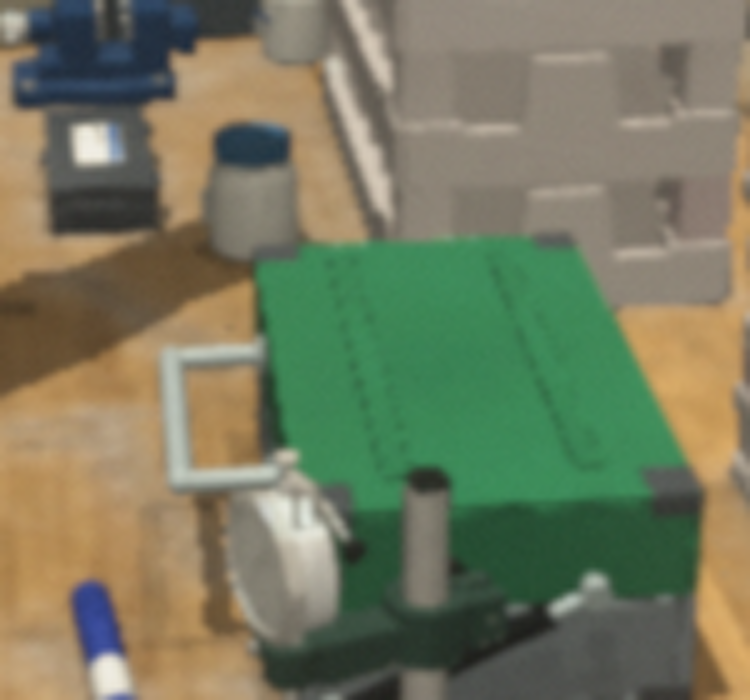

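View pics/t10.png

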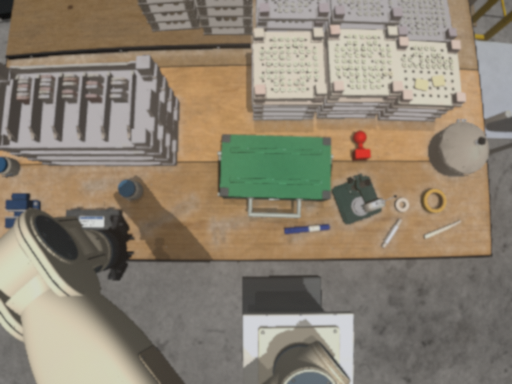

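```bash
python3 - <<'E'
from cell import *
print(close_job())
E
```

```text
the job is handed in; nothing more can be done
None
```

The job is done and handed in at about 49 s. The lid was opened past its balance point and stayed open when I let go. Then all three tipped tampers were stood in the lane beside the fourth, and the lid was brought fully shut.

**What was there:** one tamper lay tipped in the chest and two lay on the bench. The one left of and in front of the chest was knocked about 4 cm aside during the run, so I measured it again before picking it up.

**Last checks:**
- **Tampers:** the last top view before closing showed four knobs upright over the strip, at y of about 162, 100, 41 and −24 mm. With the lid shut they are out of sight, so this was not checked again afterwards. The closing forces showed no sign of the lid touching them.
- **Lid:** in the final top view the green lid covers the same pixels as at the start, when it was shut.
- **Bystanders:** the pen and the jar looked to be where they were. A colour difference near the lid in the side view came from the arm's shadow.

**What disagreed or went wrong:**
- **Fingertip height:** the fingertips sat about 20 mm higher than the reported TCP. My first close missed the bar and touched it lightly from above (about 5 N), and I corrected for this afterwards.
- **Swinging upright:** the tampers did not swing foot-down under full grip. I slackened the fingers slightly, close above the floor or bench, until they hung straight.
- **Contact at release:** when I let go of the shut lid, the opened fingers or linkage pressed on it with about 17 N. I narrowed the opening to clear it, and the lid stayed shut.

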